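# Gauge the spare mixer sleeves and sort them by fit

### The job

Swing the lid of the wooden spares box past upright so that it stays open by itself, then try each metal sleeve in the box on the gauge pin, one after another from the leftmost compartment to the rightmost: lower it squarely over the pin until it is right down on the foot or, if it is too tight, rests on the pin's tip. Put every sleeve that went down in the enamel tray, and every one that was too tight back in the box, and at the end shut the lid fully. Keep the gauge standing and leave the other things on the worktop alone.

Things in the scene. Friction and masses are not known exactly. Their poses are not given: they have to be found in the camera images.
- box: Wooden spares box, fixed, 134 (its x, front to back) x 220 (y) x 62 mm high without lid; walls and floor 6 mm. Origin: centre of the underside; x points to the hinge side, away from the robot, y left, z up. Three low dividers, 18 mm above the inner floor, part it into four compartments centred at y = +78 (first, leftmost), +26, -26, -78 mm, each 49 mm wide, 122 mm front to back.
- lid (a joint): Angle of the box's hinged wooden lid (8 mm thick, 0.25 kg, swings freely): 0 shut, grows as it opens, 1.57 upright, 1.70 the stop. Below upright it falls shut; past upright it falls back to the stop and stays open.
- lid_bar (a point): Middle of the lid's round steel pull bar: 8 mm thick, 90 mm long along the box's y, held by arms at its ends 30 mm in front of the lid (26 mm finger gap between). Moves with the lid on a circle of 164 mm radius about lid_hinge; 66.5 mm above the worktop when shut. It can be pinched from above and turns between the fingers.
- lid_hinge (a point): Middle of the lid's hinge line (along the box's y), at the back edge of the box, 66.5 mm above the worktop. Beware above: a wall shelf hangs 0.43 m over the worktop from x = 0.66 m back, and a grill canopy over the cooker to the right (y below -0.45).
- gauge: Loose steel gauge, 1 kg: a round foot 80 mm across and 14 mm high with an upright pin of 18 mm diameter on its centre. The pin keeps its full thickness up to 58 mm above the worktop, then tapers to 9 mm across at its tip, 64 mm above the worktop. Origin: centre of the underside.
- pin_tip (a point): Centre of the tip of the gauge's pin, 64 mm above the worktop.
- tray: Loose shallow enamel tray, white with blue inside, 150 mm (its x) x 220 mm (its y) x 23 mm high over the rolled rim; flat floor inside about 105 x 160 mm, 2 to 6 mm above the worktop. Origin: centre of the underside.
- sleeve_1a: Metal spacer sleeve (open tube), 36 mm outside diameter, 46 mm high, 0.09 kg; bore 23 mm (slides over the pin) or 15 mm (too tight): only a test tells. Starts upright in the first (leftmost, box y = +78 mm) compartment at box x = -14 mm, z = 6 mm; at most one of sleeve_1a and sleeve_1b is present; the letter does not tell the bore. Origin: centre of the underside, z along the tube.
- sleeve_1b: Metal spacer sleeve (open tube), 36 mm outside diameter, 46 mm high, 0.09 kg; bore 23 mm (slides over the pin) or 15 mm (too tight): only a test tells. Starts upright in the first (leftmost, box y = +78 mm) compartment at box x = -14 mm, z = 6 mm; at most one of sleeve_1a and sleeve_1b is present; the letter does not tell the bore. Origin: centre of the underside, z along the tube.
- sleeve_2a: Metal spacer sleeve (open tube), 36 mm outside diameter, 46 mm high, 0.09 kg; bore 23 mm (slides over the pin) or 15 mm (too tight): only a test tells. Starts upright in the second (box y = +26 mm) compartment at box x = -14 mm, z = 6 mm; at most one of sleeve_2a and sleeve_2b is present; the letter does not tell the bore. Origin: centre of the underside, z along the tube.
- sleeve_2b: Metal spacer sleeve (open tube), 36 mm outside diameter, 46 mm high, 0.09 kg; bore 23 mm (slides over the pin) or 15 mm (too tight): only a test tells. Starts upright in the second (box y = +26 mm) compartment at box x = -14 mm, z = 6 mm; at most one of sleeve_2a and sleeve_2b is present; the letter does not tell the bore. Origin: centre of the underside, z along the tube.
- sleeve_3a: Metal spacer sleeve (open tube), 36 mm outside diameter, 46 mm high, 0.09 kg; bore 23 mm (slides over the pin) or 15 mm (too tight): only a test tells. Starts upright in the third (box y = -26 mm) compartment at box x = -14 mm, z = 6 mm; at most one of sleeve_3a and sleeve_3b is present; the letter does not tell the bore. Origin: centre of the underside, z along the tube.
- sleeve_3b: Metal spacer sleeve (open tube), 36 mm outside diameter, 46 mm high, 0.09 kg; bore 23 mm (slides over the pin) or 15 mm (too tight): only a test tells. Starts upright in the third (box y = -26 mm) compartment at box x = -14 mm, z = 6 mm; at most one of sleeve_3a and sleeve_3b is present; the letter does not tell the bore. Origin: centre of the underside, z along the tube.
- sleeve_4a: Metal spacer sleeve (open tube), 36 mm outside diameter, 46 mm high, 0.09 kg; bore 23 mm (slides over the pin) or 15 mm (too tight): only a test tells. Starts upright in the fourth (rightmost, box y = -78 mm) compartment at box x = -14 mm, z = 6 mm; at most one of sleeve_4a and sleeve_4b is present; the letter does not tell the bore. Origin: centre of the underside, z along the tube.
- sleeve_4b: Metal spacer sleeve (open tube), 36 mm outside diameter, 46 mm high, 0.09 kg; bore 23 mm (slides over the pin) or 15 mm (too tight): only a test tells. Starts upright in the fourth (rightmost, box y = -78 mm) compartment at box x = -14 mm, z = 6 mm; at most one of sleeve_4a and sleeve_4b is present; the letter does not tell the bore. Origin: centre of the underside, z along the tube.
- spice_jar_tall: Spice jar with a yellow-brown cap, 45 mm across, 100 mm high, a bystander; origin: centre of the underside.
- onion: Brown onion, 83 mm across, 94 mm high, a bystander; origin: centre of the underside.
- mill: Wooden pepper mill, 58 mm across, 170 mm high, a bystander; origin: centre of the underside.

How it is judged:
By the outcome, as a careful person would: the job done as asked, in the order asked, and still so for the second after the job is handed in, with the robot touching nothing.
Of sleeve_1a, sleeve_1b only 1 to 1 are there at a start; the rules pass over those that are not, and their reading is None.
Of sleeve_2a, sleeve_2b, lemon only 1 to 1 are there at a start; the rules pass over those that are not, and their reading is None.
Of sleeve_3a, sleeve_3b only 1 to 1 are there at a start; the rules pass over those that are not, and their reading is None.
Of sleeve_4a, sleeve_4b, dropper only 1 to 1 are there at a start; the rules pass over those that are not, and their reading is None.
At some moment in a run one of gauge, tray may be knocked a few centimetres aside while the robot is not near it.
It also fails if it takes over 210 s, if anything falls off the work surface, if the arm or the gripper's body presses on something with over 40 N, if the wrist force passes 120 N, or if a joint passes its speed limit or range.

### The arm

A 6-joint arm with a two-finger parallel gripper is mounted at the origin on a cart in front of the work surface, level with it; the furniture and walls round the work are solid. World frame = base frame: x ahead of the robot, y to its left, z up, the work surface at z = 0. Lengths are in m, angles in degrees, forces in N, time in s.
With the tool pointing down it reaches from about 0.425 to 0.95 m from the base axis. Payload 3.5 kg.
Tool frame: the origin (TCP) lies midway between the tips of the shut fingers; the grasp point (between the pads) lies ctrl.hold_point_z behind it (ctrl.hold_point_z is the distance from the TCP to the grasp point, in m); x points along the fingers, y is the direction in which the jaws open and shut, and the axes are right-handed (so a half turn about x gives the same grasp; the last joint's range is limited). The gripper opens to 85 mm and grips with 20 to 120 N. Pads are 22 mm wide; open, the fingers measure 114 mm over their backs; the gripper's body (76 mm by 85 mm) begins 54 mm behind the grasp point. The pads swing forward as they close: fully open they stand 13 mm farther back than shut.
Start: joints at [55.004, 16.404, 90.338, -0, 73.258, -8.594], TCP at [0.3, 0.605, 0.231] pointing down, gripper open.
Joint ranges: [-158.93, 158.93], [-51.34, 127.21], [12.03, 142.37], [-87.48, 267.48], [13.55, 161.25], [-162.69, 162.69]. Speed limits (degrees/s): [159.86, 159.86, 180, 180, 180, 180].

### API

Orientations are given as a 3x3 rotation matrix whose columns are the frame's x, y, z axes.
In Python, from cell import ctrl gives the robot as it stands. The module is installed in compiled form; this text tells all that it offers.
- The arm moves only by the tool servo_tool, never from a script. Its argument "series" is a list of rows, each a list of 7 numbers: the finger opening in cm, from 0 to 8.54, then the shift along the tool's x, y, z in cm, then the turn, a rotation vector about the tool's x, y, z in degrees. In form: [[jaw, tx, ty, tz, ax, ay, az], ...]. A call has 1 to 10 rows; each row is the pose to reach, as a shift and turn from the pose measured when the call began, along the tool's axes at that moment; what a row does not reach only later rows make up. A row lasts 1/8 s, in which the tool goes at most 62.5 mm and 10.7 degrees, less where a joint would pass 70% of its speed; a pose out of reach is approached as far as the arm can. A call with a gripper value outside its range is refused whole. The fingers move at their own pace and stop on an object; the grip force is fixed at half the most. Time passes only in rows, so rows that repeat a pose let the fingers close. It gives the time, the measured TCP pose, the force and the opening at its end, in the units of the state.
- ctrl.observe(): the state, without advancing time (a new reading comes with each control period).
- ctrl.capture(name): name is "scene" or "top"; returns the picture (420x560x3 uint8, blue, green, red); there is no depth.
- ctrl.get_calibration(name): a dict with "vertical_fov" (degrees; the focal length in pixels is half the picture's height over the tangent of half this angle, whatever the lens; pixels are square), "cx", "cy" (the principal point, pixels), "rvec" (rotation vector, rad) and "tvec" (3), from world to camera coordinates, as OpenCV has them. Camera axes: x right, y down, z forward; pixel columns grow to the right and rows downward; lengths in m; the calibration is good to about 2 mm. A picture is of the moment at which its call begins. get_calibration takes no time and is no camera call.
- ctrl.hand_in(): hands the job in, once; it reports no verdict.
The state is a dict: "clock": time; "joint_positions": joint angles; "joint_vel": joint speeds; "joint_efforts": joint torques, N m; "ee_pos": TCP position; "ee_rot": TCP orientation; "wrist_force": force on the tool from outside, world axes, zero at the start; "ft_torque": the same for the moment, N m; "grip_width": finger opening in m.
Only numpy, scipy, OpenCV 4.12 (cv2) and the standard library are available. Lean on these libraries where they do the work, as an engineer would, in place of code of your own. Each camera call takes 0.05 s, during which the arm holds its last target.

## Working session

There is one attempt and no reset: what is moved stays moved. The work goes in short steps, Python scripts to look and compute and a tool call to move; the robot and the scene stay as the last step left them, time stands still between calls to the robot, and variables do not carry over. Pictures are saved under pics/ and viewed, and the job is handed in when it is done.

Besides the shell and the picture viewer there is one more tool, called after ">>>" by a JSON object that holds its "fn" and its "kwargs". servo_tool: Moves the arm, as the interface text tells. Its arguments: {"type":"object","properties":{"series":{"type":"array"}},"required":["series"]}

```bash
mkdir -p pics
cat > h.py <<'E'
import numpy as np, cv2
from cell import ctrl
def cal(n):
    c=ctrl.get_calibration(n); f=210/np.tan(np.radians(c["vertical_fov"])/2)
    K=np.array([[f,0,c["cx"]],[0,f,c["cy"]],[0,0,1.]]); R=cv2.Rodrigues(np.array(c["rvec"],float))[0]
    return K,R,np.array(c["tvec"],float).ravel()
def px2w(n,u,v,z):
    K,R,t=cal(n); d=R.T@np.linalg.inv(K)@[u,v,1]; o=-R.T@t
    return o+d*(z-o[2])/d[2]
def w2px(n,p):
    K,R,t=cal(n); q=K@(R@np.array(p,float)+t); return q[:2]/q[2]
def snap(n,name,crop=None,s=1):
    im=ctrl.capture(n); cv2.imwrite(f"pics/{name}_raw.png",im); show(im,name,crop,s)
def show(im,name,crop=None,s=1):
    if crop: x0,y0,x1,y1=crop; im=im[y0:y1,x0:x1]
    im=cv2.resize(im,None,fx=s,fy=s,interpolation=cv2.INTER_CUBIC); cv2.imwrite(f"pics/{name}.png",im)
def st():
    s=ctrl.observe(); print("t",round(s["clock"],2),"p",np.round(s["ee_pos"],4),"F",np.round(s["wrist_force"],1),"T",np.round(s["ft_torque"],2),"w",round(s["grip_width"],4)); return s
def goto(p,R=None,pos=None,rot=None):
    s=ctrl.observe(); Rc=np.array(s["ee_rot"]) if rot is None else rot; pc=np.array(s["ee_pos"]) if pos is None else pos
    d=Rc.T@(np.array(p)-pc)*100
    a=np.zeros(3) if R is None else np.degrees(cv2.Rodrigues(Rc.T@R)[0].ravel())
    print("shift cm",np.round(d,2),"rot",np.round(a,2))
E
python3 - <<'E'
from h import *
snap("scene","s0"); snap("top","t0"); s=st(); print(np.round(s["ee_rot"],3),ctrl.hold_point_z)
for n in("scene","top"):
    K,R,t=cal(n); print(n,K[0,0],K[0,2],K[1,2],-R.T@t,R[2])
E
```

```text
t 0.1 p [0.2998 0.6041 0.2301] F [-0.4  0.  -0.6] T [-0.02  0.   -0.06] w 0.0855
[[-0.001  0.445  0.896]
 [-0.002  0.896 -0.445]
 [-1.    -0.002 -0.   ]] 0.0187
scene 452.6551998015164 286.0604643286669 211.44985428889484 [-0.20454963 -0.33258519  0.96549044] [ 0.59406387  0.33549355 -0.73111709]
top 514.8413641848216 274.0621108201743 211.83326318678596 [0.22947986 0.07622873 1.50786366] [ 0.18821276 -0.00271467 -0.98212453]
```

View pics/s0.png

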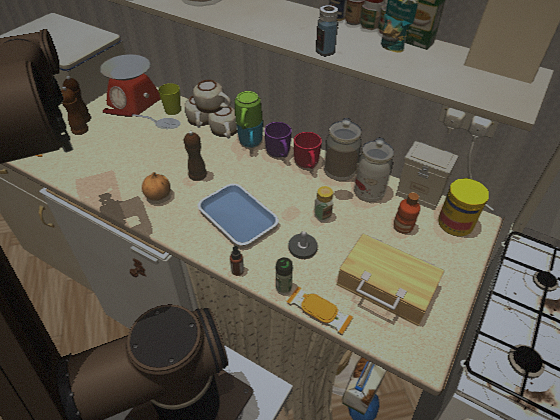

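View pics/t0.png

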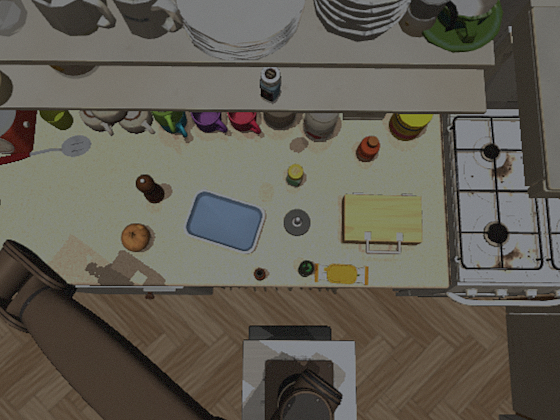

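The box is at the right (top ~(382,220)), the gauge at (297,222), and the tray at (226,221). Next I'll enlarge these areas.

Run:
```python
from h import *
im=cv2.imread("pics/t0_raw.png"); show(im,"t0a",(330,180,440,270),7); show(im,"t0b",(175,160,335,290),5)
im=cv2.imread("pics/s0_raw.png"); show(im,"s0a",(320,220,460,330),5.5)
```

```text
(no output)
```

View pics/t0a.png

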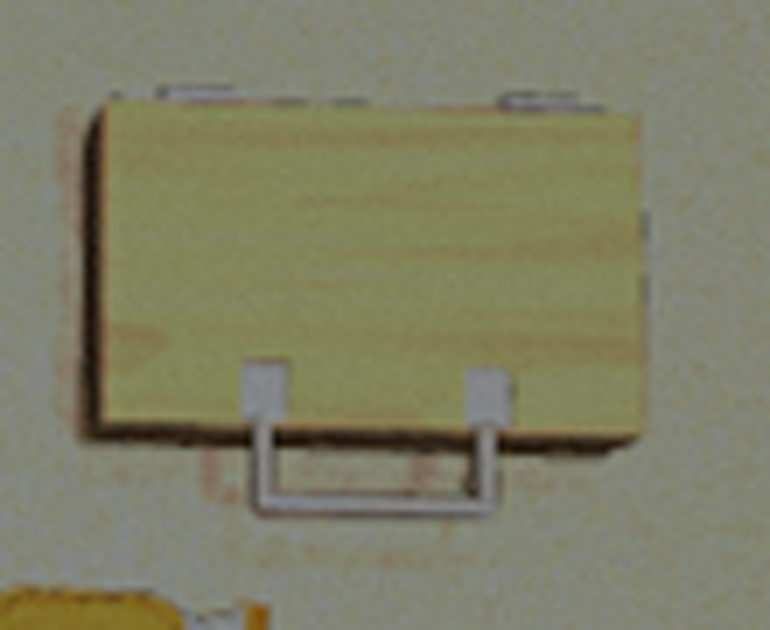

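View pics/t0b.png

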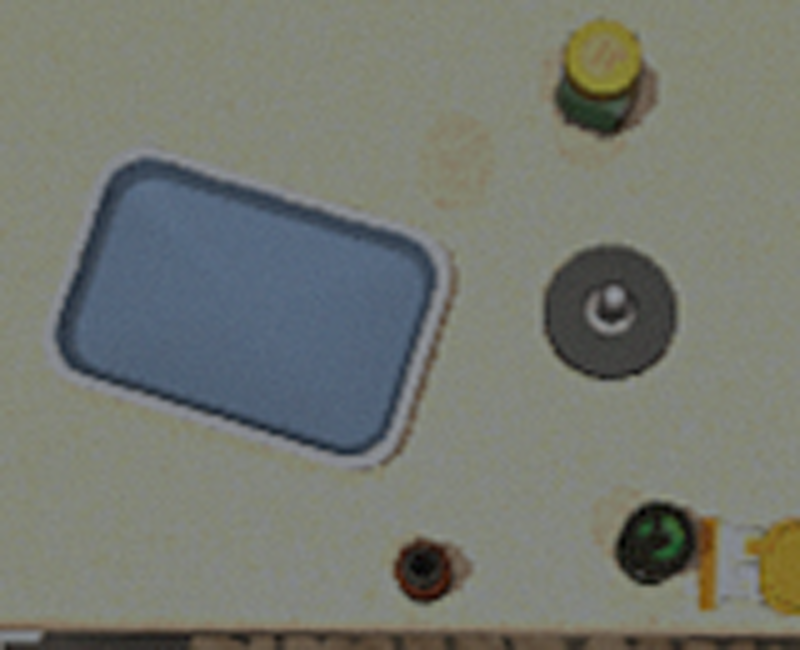

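View pics/s0a.png

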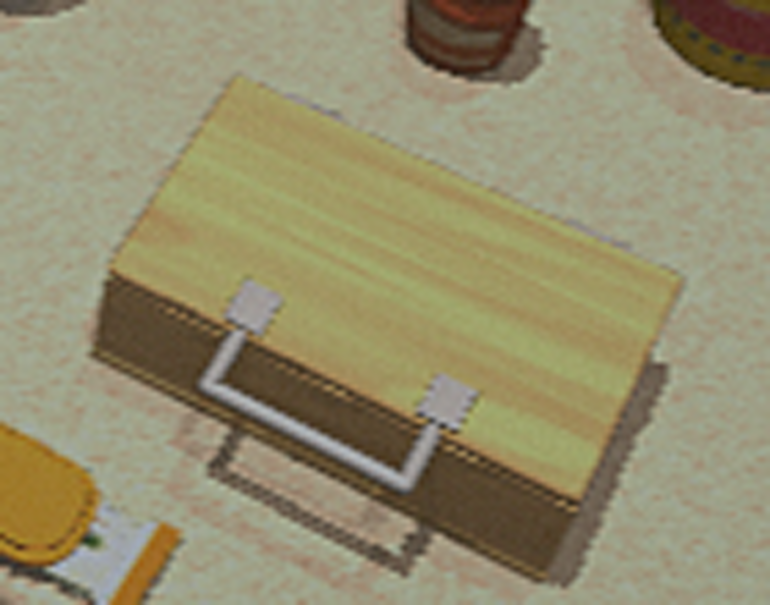

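```bash
cat >> h.py <<'E'
def cw(n,x,y,x0,y0,s,z): return px2w(n,(x+.5)/s-.5+x0,(y+.5)/s-.5+y0,z)
E
python3 - <<'E'
from h import *
A=lambda x,y,z:cw("top",x,y,330,180,7,z)
B=lambda x,y,z:cw("top",x,y,175,160,5,z)
S=lambda x,y,z:cw("scene",x,y,320,220,5.5,z)
c=[A(*p,.070) for p in((105,103),(637,115),(637,432),(103,420))]
for q in c:print("lid",q.round(4))
print(np.mean(c,0), "yaw",np.degrees(np.arctan2(-(c[0]-c[1])[0],(c[0]-c[1])[1])), np.degrees(np.arctan2(-(c[3]-c[2])[0],(c[3]-c[2])[1])))
print("bar top",A(262,503,.0665),A(488,506,.0665)); print("bar scene",S(208,385,.0665),S(404,483,.0665))
cs=[S(*p,.070) for p in((240,75),(682,278),(578,500),(112,272))]; print("lid scene",np.round(cs,4),np.mean(cs,0))
print("foot",B(610,312,.014),"tip",B(615,294,.064))
print("tray rim",[B(*p,.022).round(3) for p in((150,155),(448,248),(365,465),(57,355))])
print("jar",B(600,60,.1),"dark",B(655,540,.08),B(425,562,.06))
for n,u,v in(("scene",303,234),):print(w2px("scene",B(615,294,.064)),w2px("scene",B(610,312,.014)))
E
```

```text
lid [ 0.5581 -0.1292  0.07  ]
lid [ 0.5552 -0.347   0.07  ]
lid [ 0.4245 -0.3411  0.07  ]
lid [ 0.4274 -0.1262  0.07  ]
[ 0.49129663 -0.23587472  0.07      ] yaw -0.7703519947893342 -0.7664083536233536
bar top [ 0.39484495 -0.19001728  0.0665    ] [ 0.39446796 -0.28083688  0.0665    ]
bar scene [ 0.39746961 -0.1904187   0.0665    ] [ 0.39586104 -0.28001604  0.0665    ]
lid scene [[ 0.5613 -0.1321  0.07  ]
 [ 0.5553 -0.3477  0.07  ]
 [ 0.4232 -0.3447  0.07  ]
 [ 0.4269 -0.1302  0.07  ]] [ 0.49168329 -0.23868044  0.07      ]
foot [0.48591981 0.00548966 0.014     ] tip [0.48776812 0.00501211 0.064     ]
tray rim [array([0.576, 0.278, 0.022]), array([0.522, 0.101, 0.022]), array([0.393, 0.148, 0.022]), array([0.456, 0.328, 0.022])]
jar [0.61564386 0.01527852 0.1       ] dark [ 0.34682351 -0.01634824  0.08      ] [0.33501284 0.11123849 0.06      ]
[303.2994411  232.15219995] [301.96179815 244.56759381]
```

```bash
cat >> h.py <<'E'
YAW=-0.9
def Rd(yaw=YAW):
    a=np.radians(yaw); y=np.array([np.cos(a),np.sin(a),0]); x=np.array([0,0,-1.]); return np.c_[x,y,np.cross(x,y)]
E
python3 - <<'E'
from h import *
goto((0.50,0.30,0.26),Rd())
E
```

```text
shift cm [ -2.96 -18.34  31.46] rot [6.45e+01 5.00e-02 1.20e-01]
```

>>> {"fn": "servo_tool", "kwargs": {"series": [[2,-3,-18.3,31.5,64.5,0,0],[2,-3,-18.3,31.5,64.5,0,0],[2,-3,-18.3,31.5,64.5,0,0],[2,-3,-18.3,31.5,64.5,0,0],[2,-3,-18.3,31.5,64.5,0,0],[2,-3,-18.3,31.5,64.5,0,0],[2,-3,-18.3,31.5,64.5,0,0],[2,-3,-18.3,31.5,64.5,0,0],[2,-3,-18.3,31.5,64.5,0,0]]}}

```text
clock: 1.23
ee_pos: [0.4996, 0.3013, 0.2599]
ee_rot: [[-0.002, 1.0, -0.013], [-0.002, -0.013, -1.0], [-1.0, -0.002, 0.002]]
wrist_force: [-0.5, 0.7, 0.1]
grip_width: 0.0199
```

Run:
```python
from h import *
s=st();print(np.round(s["ee_rot"],3),np.round(s["joint_positions"],1))
goto((0.4,-0.237,0.15),Rd())
```

```text
t 1.23 p [0.4996 0.3013 0.2599] F [-0.5  0.7  0.1] T [-0.   -0.   -0.05] w 0.0199
[[-0.002  1.    -0.013]
 [-0.002 -0.013 -1.   ]
 [-1.    -0.002  0.002]] [ 2.120e+01  3.800e+00  1.017e+02 -1.000e-01  7.460e+01  2.190e+01]
shift cm [11.11 -9.22 53.93] rot [0.14 0.11 0.13]
```

>>> {"fn": "servo_tool", "kwargs": {"series": [[2,0,-6,27,0,0,0],[2,0,-6,27,0,0,0],[2,0,-8,40,0,0,0],[2,0,-9.5,54,0,0,0],[2,0,-9.5,54,0,0,0],[2,6,-9.5,54,0,0,0],[2,11,-9.5,54,0,0,0],[2,11,-9.5,54,0,0,0],[2,11,-9.5,54,0,0,0],[2,11,-9.5,54,0,0,0]]}}

```text
clock: 2.48
ee_pos: [0.396, -0.2382, 0.1488]
ee_rot: [[-0.005, 1.0, -0.015], [0.001, -0.015, -1.0], [-1.0, -0.005, -0.001]]
wrist_force: [-0.2, 0.7, -0.3]
grip_width: 0.02
```

Run:
```python
from h import *
s=st();snap("scene","s1",(300,150,460,330),4); snap("top","t1",(330,150,460,280),5)
goto((0.396,-0.235,0.0665-0.013),Rd())
```

```text
t 2.48 p [ 0.396  -0.2382  0.1488] F [-0.2  0.7 -0.3] T [ 0.01  0.02 -0.01] w 0.02
shift cm [ 9.68 -0.08 -0.22] rot [0.13 0.01 0.2 ]
```

View pics/s1.png

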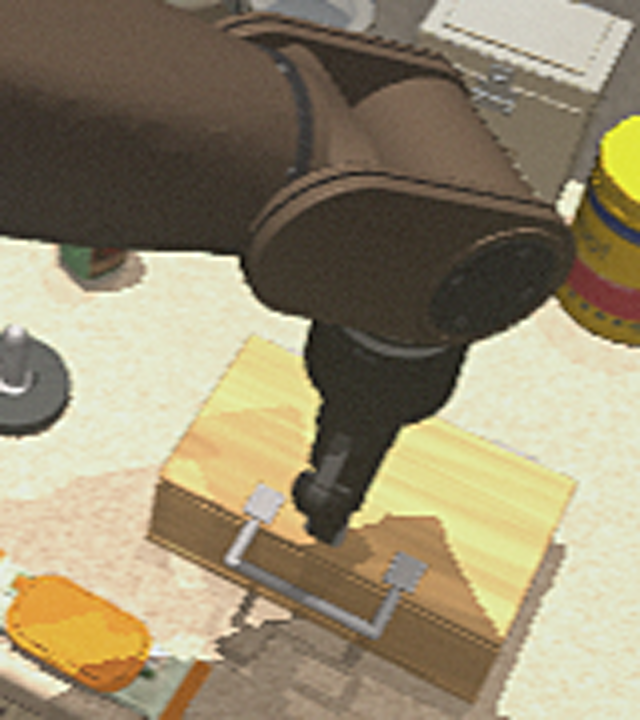

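View pics/t1.png

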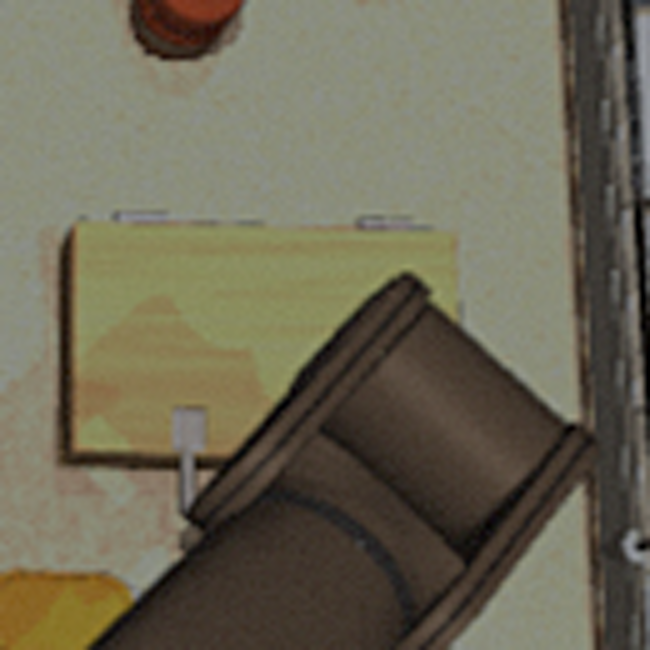

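>>> {"fn": "servo_tool", "kwargs": {"series": [[2,5,0,0,0,0,0],[2,8,0,0,0,0,0],[2,9.6,0,0,0,0,0],[2,9.6,0,0,0,0,0],[2,9.6,0,0,0,0,0],[0,9.6,0,0,0,0,0],[0,9.6,0,0,0,0,0],[0,9.6,0,0,0,0,0]]}}

```text
clock: 3.58
ee_pos: [0.3966, -0.2379, 0.0561]
ee_rot: [[-0.005, 1.0, -0.013], [-0.001, -0.013, -1.0], [-1.0, -0.005, 0.001]]
wrist_force: [-5.9, 1.1, 5.4]
grip_width: 0.0051
```

Run:
```python
from h import *
s=st();p=np.array(s["ee_pos"]);R=np.array(s["ee_rot"])
H=p+[0.164,0,0.013]   # assume bar at tcp+13mm
H[2]=0.0665
d=p[2]-0.0665
for th,a in((12,4),(25,10),(38,15),(50,20),(62,25),(72,30),(80,33),(88,36),(94,38),(97,38)):
    t=np.radians(th);A=np.radians(a)
    b=H+.164*np.array([-np.cos(t),0,np.sin(t)])
    q=b+(-d)*np.array([np.sin(A),0,-np.cos(A)])
    print(th,np.round(R.T@(q-p)*100,2),a)
```

```text
t 3.58 p [ 0.3966 -0.2379  0.0561] F [-5.9  1.1  5.4] T [ 0.06  0.76 -0.04] w 0.0051
12 [-3.41  0.42 -0.  ] 4
25 [-6.95  1.69 -0.01] 10
38 [-10.15   3.7   -0.04] 15
50 [-12.65   6.16  -0.07] 20
62 [-14.62   9.07  -0.1 ] 25
72 [-15.79  11.78  -0.14] 30
80 [-16.38  14.04  -0.16] 33
88 [-16.66  16.36  -0.19] 36
94 [-16.66  18.11  -0.22] 38
97 [-16.59  18.96  -0.23] 38
```

>>> {"fn": "servo_tool", "kwargs": {"series": [[0,0,0,0,0,0,0],[0,0,0,0,0,0,0]]}}

```text
clock: 3.82
ee_pos: [0.3966, -0.2379, 0.0563]
ee_rot: [[-0.004, 1.0, -0.013], [-0.001, -0.013, -1.0], [-1.0, -0.004, 0.001]]
wrist_force: [-0.6, -0.0, -0.0]
grip_width: 0.0051
```

Run:
```python
from h import *
s=st();snap("scene","s2",(340,230,440,320),8)
```

```text
t 3.83 p [ 0.3966 -0.2379  0.0563] F [-0.6 -0.  -0. ] T [ 0.11  0.2  -0.04] w 0.0051
```

View pics/s2.png

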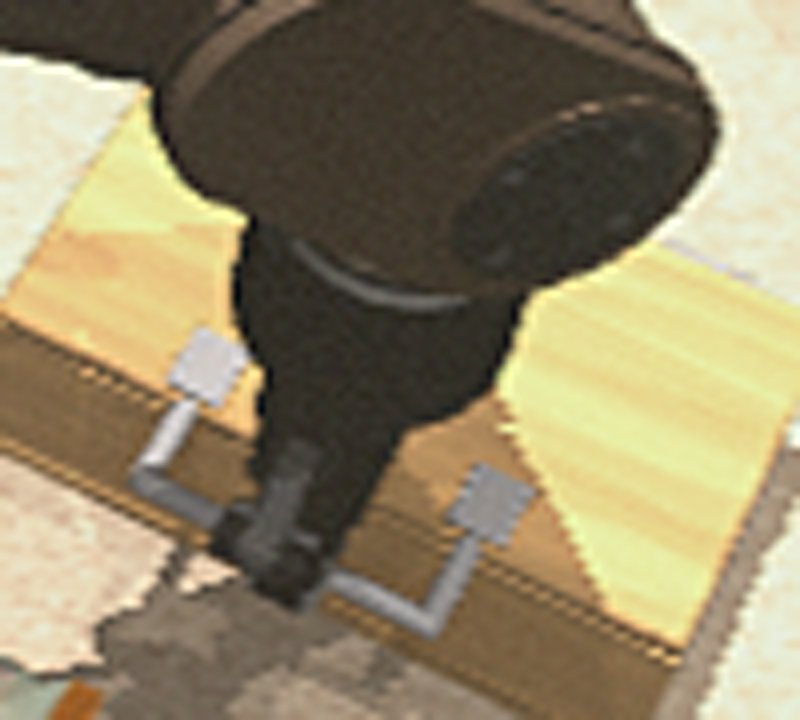

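>>> {"fn": "servo_tool", "kwargs": {"series": [[0,-1.7,0.1,0,0,0,2],[0,-3.4,0.4,0,0,0,4],[0,-5.2,1.0,0,0,0,7],[0,-7.0,1.7,0,0,0,10],[0,-8.6,2.6,0,0,0,13],[0,-10.2,3.7,0,0,0,15],[0,-11.4,4.9,0,0,0,18],[0,-12.7,6.2,-0.1,0,0,20],[0,-13.7,7.6,-0.1,0,0,23],[0,-14.6,9.1,-0.1,0,0,25]]}}

```text
clock: 5.12
ee_pos: [0.489, -0.2397, 0.2043]
ee_rot: [[0.421, 0.907, -0.013], [-0.011, -0.01, -1.0], [-0.907, 0.421, 0.006]]
wrist_force: [-0.7, -2.8, 0.8]
grip_width: 0.005
```

Run:
```python
from h import *
s=st();p=np.array(s["ee_pos"]);R=np.array(s["ee_rot"])
a0=np.degrees(np.arctan2(R[0,0],-R[2,0])); print("tilt",a0)
H=np.array([0.5606,-.238,.0665]); d=.0104
b=p-d*R[:,0]; print("bar r",np.hypot(b[0]-H[0],b[2]-H[2]),"th",np.degrees(np.arctan2(b[2]-H[2],H[0]-b[0])))
for th,a in((68,28),(74,30),(80,33),(86,36),(91,38),(94,38),(97,38)):
    t=np.radians(th);A=np.radians(a)
    b=H+.164*np.array([-np.cos(t),0,np.sin(t)]);b[1]=p[1]
    q=b+d*np.array([np.sin(A),0,-np.cos(A)])
    print(th,np.round(R.T@(q-p)*100,2),round(a-a0,1))
snap("scene","s3",(300,150,460,330),4)
```

```text
t 5.12 p [ 0.489  -0.2397  0.2043] F [-0.7 -2.8  0.8] T [-0.33  0.59 -0.3 ] w 0.005
tilt 24.87474795632947
bar r 0.16571601794272475 th 62.69981261848976
68 [ 0.18  1.58 -0.02] 3.1
74 [ 0.35  3.32 -0.04] 5.1
80 [ 0.7   5.06 -0.06] 8.1
86 [ 1.21  6.75 -0.08] 11.1
91 [ 1.77  8.09 -0.1 ] 13.1
94 [ 2.17  8.86 -0.11] 13.1
97 [ 2.6   9.6  -0.12] 13.1
```

View pics/s3.png

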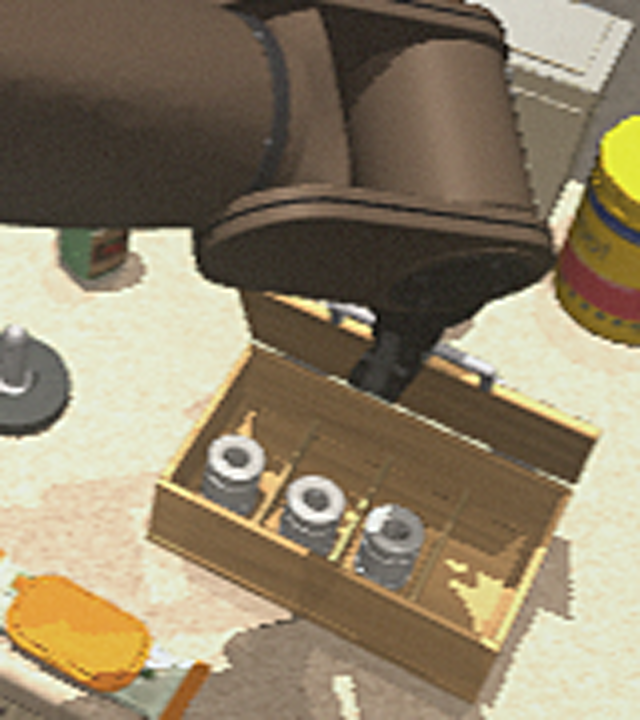

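>>> {"fn": "servo_tool", "kwargs": {"series": [[0,0.1,0.8,0,0,0,1.5],[0,0.2,1.6,0,0,0,3],[0,0.3,2.5,0,0,0,4],[0,0.4,3.3,0,0,0,5],[0,0.5,4.2,-0.1,0,0,7],[0,0.7,5.1,-0.1,0,0,8],[0,1.0,5.9,-0.1,0,0,10],[0,1.2,6.8,-0.1,0,0,11],[0,1.8,8.1,-0.1,0,0,13],[0,2.2,8.9,-0.1,0,0,13]]}}

```text
clock: 6.42
ee_pos: [0.5808, -0.2415, 0.2229]
ee_rot: [[0.618, 0.786, -0.017], [-0.017, -0.008, -1.0], [-0.786, 0.618, 0.009]]
wrist_force: [-0.8, -5.8, -1.1]
grip_width: 0.005
```

Run:
```python
from h import *
s=st();p=np.array(s["ee_pos"]);R=np.array(s["ee_rot"])
a0=np.degrees(np.arctan2(R[0,0],-R[2,0])); print("tilt",a0)
H=np.array([0.5606,-.238,.0665]); d=.0104
b=p-d*R[:,0]; print("bar r",np.hypot(b[0]-H[0],b[2]-H[2]),"th",np.degrees(np.arctan2(b[2]-H[2],H[0]-b[0])))
for th,a in((94,38),(96,38),(98,38)):
    t=np.radians(th);A=np.radians(a)
    b=H+.164*np.array([-np.cos(t),0,np.sin(t)]);b[1]=p[1]
    q=b+d*np.array([np.sin(A),0,-np.cos(A)])
    print(th,np.round(R.T@(q-p)*100,2),round(a-a0,1))
```

```text
t 6.42 p [ 0.5808 -0.2415  0.2229] F [-0.8 -5.8 -1.1] T [-0.75  0.69 -0.62] w 0.005
tilt 38.146561204897544
bar r 0.16518739599294877 th 94.78620469534354
94 [-0.07 -0.25  0.  ] -0.1
96 [ 0.33  0.17 -0.01] -0.1
98 [ 0.73  0.57 -0.02] -0.1
```

>>> {"fn": "servo_tool", "kwargs": {"series": [[0,0.4,0.3,0,0,0,0],[0,0.4,0.3,0,0,0,0],[2.5,0.4,0.3,0,0,0,0],[2.5,0.4,0.3,0,0,0,0],[2.5,0.4,0.3,0,0,0,0],[2.5,-3,0.3,0,0,0,0],[2.5,-8,0.3,0,0,0,0],[2.5,-12,0.3,0,0,0,0],[2.5,-12,0.3,0,0,0,0]]}}

```text
clock: 7.55
ee_pos: [0.509, -0.2403, 0.3231]
ee_rot: [[0.621, 0.783, -0.019], [-0.022, -0.006, -1.0], [-0.783, 0.622, 0.013]]
wrist_force: [-0.2, 0.0, 0.1]
grip_width: 0.0254
```

Run:
```python
from h import *
s=st()
goto((0.48,-0.10,0.30),Rd())
snap("scene","s4",(300,150,460,330),4)
```

```text
t 7.55 p [ 0.509  -0.2403  0.3231] F [-0.2  0.   0.1] T [0.01 0.27 0.02] w 0.0254
shift cm [ -0.3   -3.79 -14.01] rot [  0.1    0.8  -38.43]
```

View pics/s4.png

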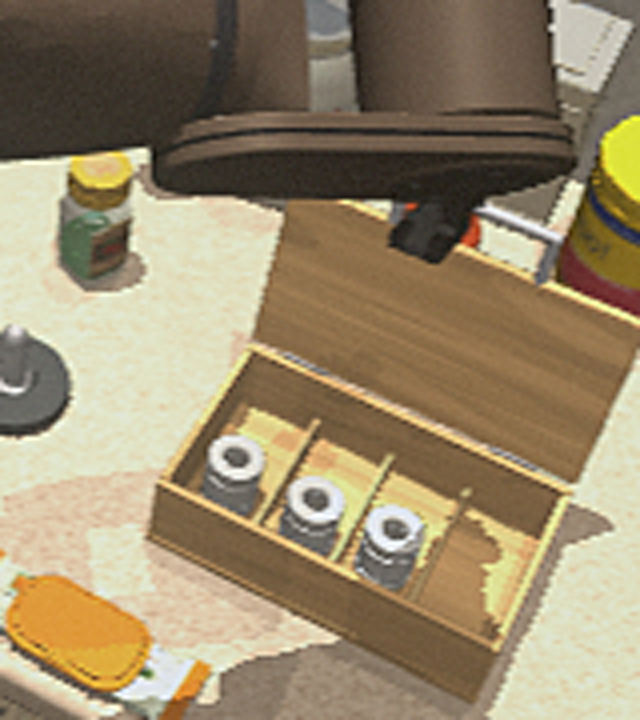

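Run:
```python
from h import *
for x,y in((235,457),(316,500),(394,530)): print(cw("scene",x,y,300,150,4,.052).round(4))
print("tip",cw("scene",15,331,300,150,4,.064).round(4))
a=np.radians(-.9);B=np.array([[np.cos(a),-np.sin(a)],[np.sin(a),np.cos(a)]])
for y in(.078,.026,-.026): print("pred",np.array([.4925,-.2375])+B@[-.014,y])
goto((0.478,-0.159,0.15),Rd())
```

```text
[ 0.4779 -0.1587  0.052 ]
[ 0.4739 -0.2148  0.052 ]
[ 0.478  -0.2639  0.052 ]
tip [0.4872 0.0045 0.064 ]
pred [ 0.4797269  -0.15928972]
pred [ 0.47891012 -0.21128331]
pred [ 0.47809334 -0.26327689]
shift cm [ 11.31 -13.04  -8.2 ] rot [  0.08   0.63 -38.26]
```

>>> {"fn": "servo_tool", "kwargs": {"series": [[5,11.3,-13,-8.2,0,0.6,-38.3],[5,11.3,-13,-8.2,0,0.6,-38.3],[5,11.3,-13,-8.2,0,0.6,-38.3],[5,11.3,-13,-8.2,0,0.6,-38.3],[5,11.3,-13,-8.2,0,0.6,-38.3],[5,11.3,-13,-8.2,0,0.6,-38.3],[5,11.3,-13,-8.2,0,0.6,-38.3]]}}

```text
clock: 8.48
ee_pos: [0.4781, -0.1593, 0.1507]
ee_rot: [[0.001, 1.0, -0.015], [-0.001, -0.015, -1.0], [-1.0, 0.001, 0.001]]
wrist_force: [-0.5, 0.5, 0.3]
grip_width: 0.0499
```

Run:
```python
from h import *
s=st()
goto((0.4785,-0.159,0.018),Rd())
snap("scene","s5",(300,150,460,330),4);snap("top","t5",(180,150,440,290),3)
```

```text
t 8.47 p [ 0.4781 -0.1593  0.1507] F [-0.5  0.5  0.3] T [ 0.04 -0.01  0.02] w 0.0499
shift cm [13.27  0.03 -0.05] rot [ 0.02  0.07 -0.05]
```

View pics/s5.png

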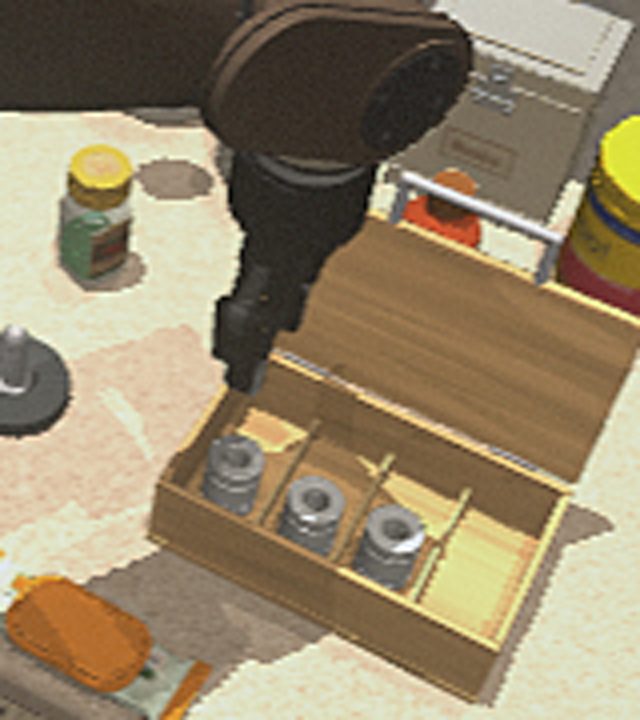

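View pics/t5.png

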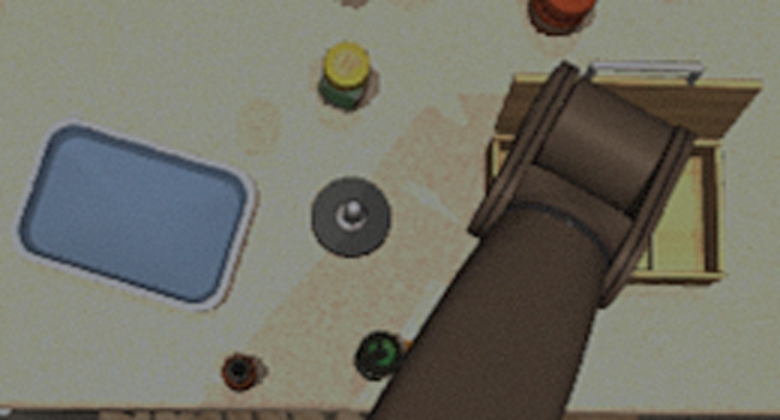

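>>> {"fn": "servo_tool", "kwargs": {"series": [[5,6,0,0,0,0,0],[5,10,0,0,0,0,0],[5,12,0,0,0,0,0],[5,13.3,0,0,0,0,0],[5,13.3,0,0,0,0,0],[3,13.3,0,0,0,0,0],[3,13.3,0,0,0,0,0],[3,13.3,0,0,0,0,0]]}}

```text
clock: 9.57
ee_pos: [0.479, -0.1603, 0.0191]
ee_rot: [[0.003, 1.0, -0.015], [-0.003, -0.015, -1.0], [-1.0, 0.003, 0.003]]
wrist_force: [-0.8, 0.1, 4.9]
grip_width: 0.0349
```

Run:
```python
from h import *
s=st()
goto((0.487,0.005,0.13),Rd())
snap("scene","s6",(300,150,460,330),4)
```

```text
t 9.57 p [ 0.479  -0.1603  0.0191] F [-0.8  0.1  4.9] T [-0.13  0.21 -0.02] w 0.0349
shift cm [-11.14   0.58 -16.51] rot [ 0.03  0.17 -0.15]
```

View pics/s6.png

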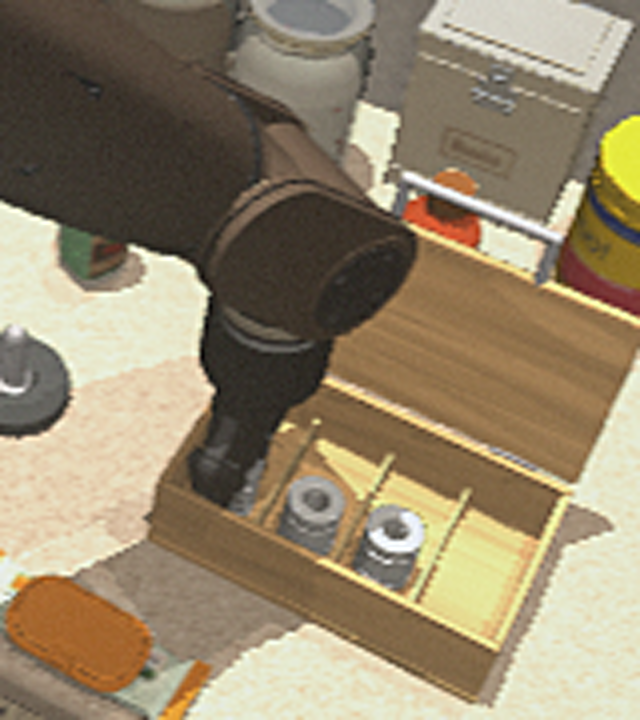

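>>> {"fn": "servo_tool", "kwargs": {"series": [[3,-6,0,0,0,0,0],[3,-11.1,0,0,0,0,0],[3,-11.1,0.6,-6,0,0,0],[3,-11.1,0.6,-12,0,0.2,0],[3,-11.1,0.6,-16.3,0,0.2,-0.1],[3,-11.1,0.6,-16.3,0,0.2,-0.1],[3,-11.1,0.6,-16.3,0,0.2,-0.1]]}}

```text
clock: 10.5
ee_pos: [0.4868, 0.0029, 0.1291]
ee_rot: [[0.0, 1.0, -0.015], [0.0, -0.015, -1.0], [-1.0, 0.0, -0.0]]
wrist_force: [0.2, -0.4, -1.5]
grip_width: 0.0348
```

Run:
```python
from h import *
s=st()
snap("scene","s7",(250,170,350,270),7); snap("top","t7",(240,170,350,260),7)
for z in(.095+.022,):print(w2px("scene",s["ee_pos"]))
```

```text
t 10.5 p [0.4868 0.0029 0.1291] F [ 0.2 -0.4 -1.5] T [-0.03 -0.    0.04] w 0.0348
[305.04590801 215.89673843]
```

View pics/s7.png

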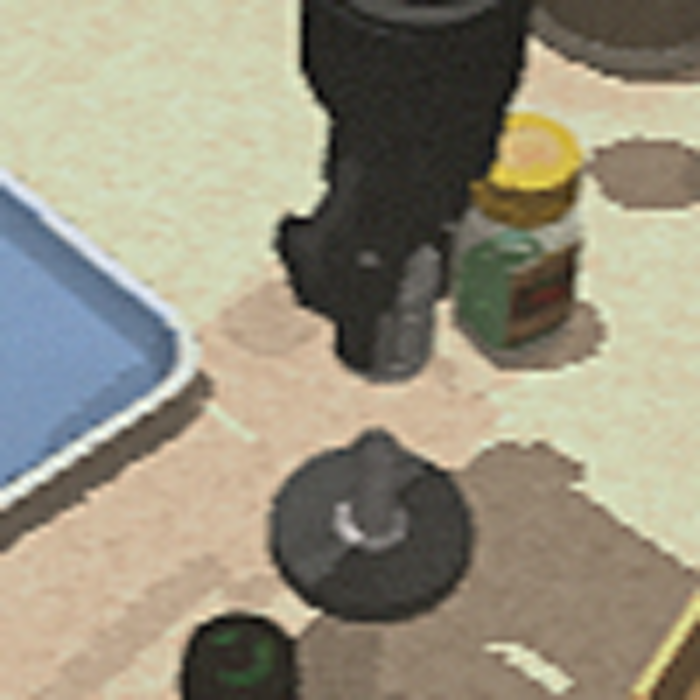

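View pics/t7.png

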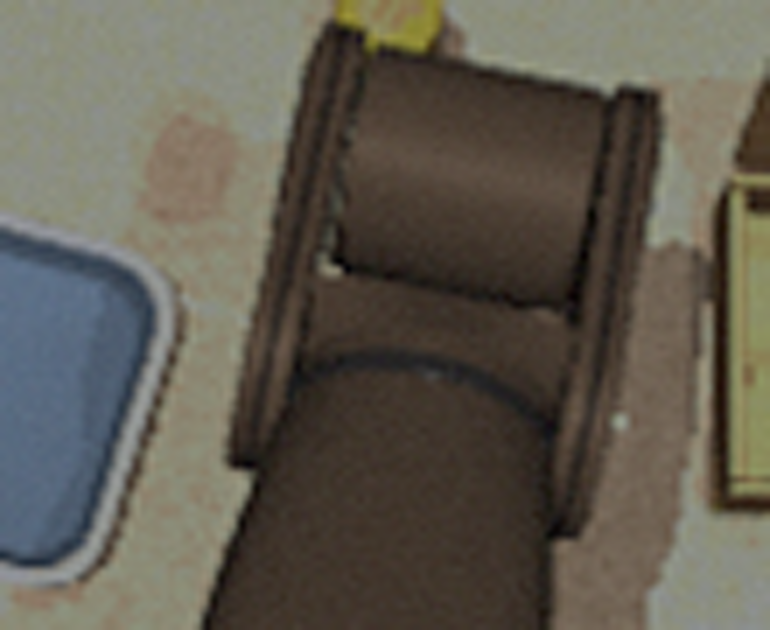

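```bash
cat >> h.py <<'E'
def ov(n,raw,name,circs,crop,s):
    im=cv2.imread(f"pics/{raw}_raw.png"); x0,y0,x1,y1=crop
    im=cv2.resize(im[y0:y1,x0:x1],None,fx=s,fy=s,interpolation=cv2.INTER_CUBIC)
    im=np.clip(im.astype(float)*1.5,0,255).astype(np.uint8)
    for (c,r,col) in circs:
        q=np.array([w2px(n,(c[0]+r*np.cos(t),c[1]+r*np.sin(t),c[2])) for t in np.linspace(0,2*np.pi,60)])
        q=((q-[x0,y0]+.5)*s-.5); cv2.polylines(im,[np.round(q).astype(int)],True,col,1)
    cv2.imwrite(f"pics/{name}.png",im)
E
python3 - <<'E'
from h import *
g=(.487,.005)
ov("scene","s7","s7o",[((*g,.014),.04,(0,0,255)),((*g,.064),.0045,(0,0,255)),((*g,.058),.009,(0,0,255)),((.4868,.0029,.116),.018,(0,255,0)),((.4868,.0029,.162),.018,(0,255,0))],(270,190,330,260),10)
ov("top","t0","t0o",[((*g,.014),.04,(0,0,255)),((*g,.064),.0045,(0,0,255))],(270,190,330,260),10)
E
```

```text
(no output)
```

View pics/s7o.png

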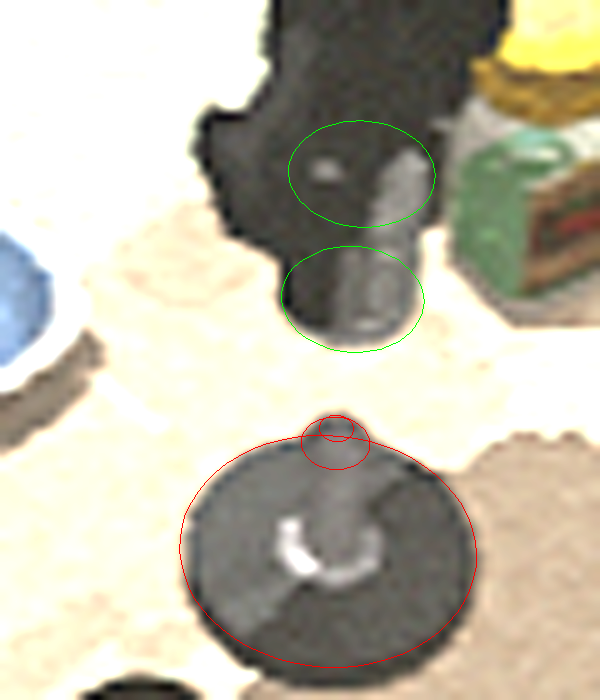

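View pics/t0o.png

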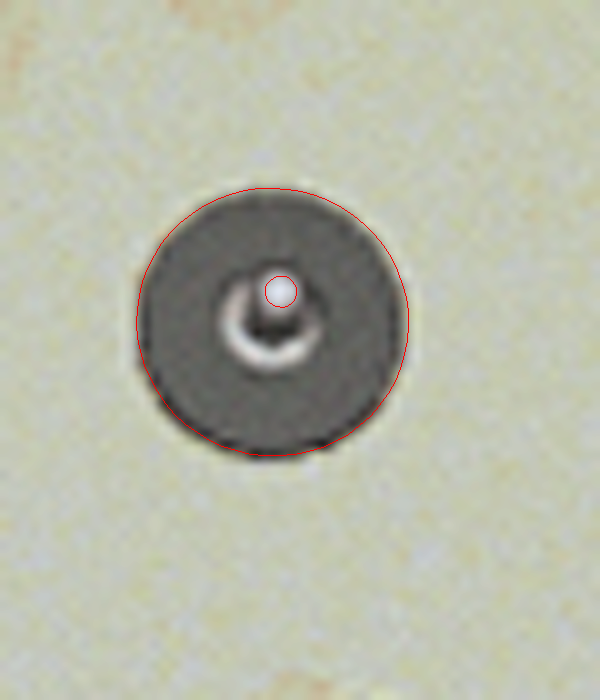

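>>> {"fn": "servo_tool", "kwargs": {"series": [[3,3,0,-0.2,0,0,0],[3,4.6,0,-0.2,0,0,0],[3,4.6,0,-0.2,0,0,0],[3,4.6,0,-0.2,0,0,0]]}}

```text
clock: 11.1
ee_pos: [0.4877, 0.0036, 0.084]
ee_rot: [[0.002, 1.0, -0.017], [0.0, -0.017, -1.0], [-1.0, 0.002, -0.0]]
wrist_force: [-0.3, 0.2, -0.0]
grip_width: 0.0348
```

Run:
```python
from h import *
s=st()
snap("scene","s8",(250,170,350,270),7)
g=(.487,.005);p=s["ee_pos"];z=p[2]-.013
ov("scene","s8","s8o",[((*g,.014),.04,(0,0,255)),((*g,.064),.0045,(0,0,255)),((p[0],p[1],z),.018,(0,255,0)),((p[0],p[1],z+.046),.018,(0,255,0))],(270,190,330,260),10)
```

```text
t 11.1 p [0.4877 0.0036 0.084 ] F [-0.3  0.2 -0. ] T [-0.05 -0.06 -0.03] w 0.0348
```

View pics/s8o.png

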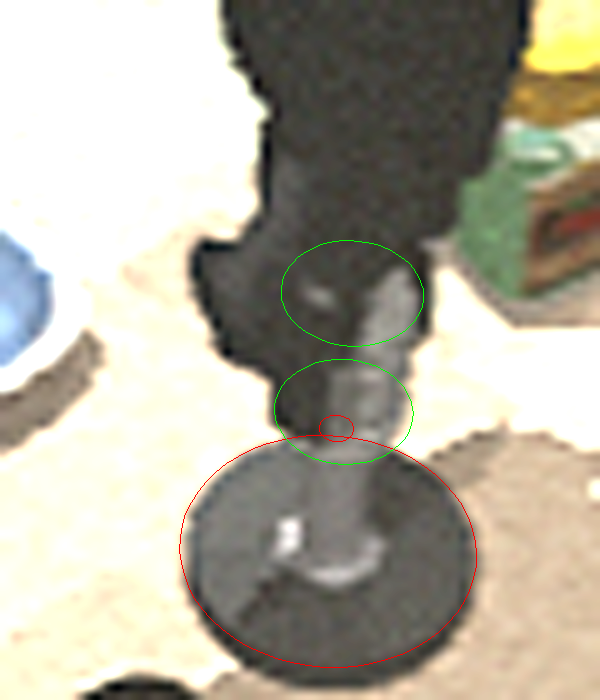

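>>> {"fn": "servo_tool", "kwargs": {"series": [[3,0.5,-0.05,0,0,0,0],[3,0.8,-0.05,0,0,0,0],[3,1.0,-0.05,0,0,0,0],[3,1.2,-0.05,0,0,0,0],[3,1.4,-0.05,0,0,0,0],[3,1.4,-0.05,0,0,0,0]]}}

```text
clock: 11.9
ee_pos: [0.4889, 0.0037, 0.0718]
ee_rot: [[0.005, 1.0, -0.017], [0.0, -0.017, -1.0], [-1.0, 0.005, -0.0]]
wrist_force: [-0.3, 0.8, 6.4]
grip_width: 0.035
```

Run:
```python
from h import *
s=st()
snap("scene","s9",(250,170,350,270),7)
```

```text
t 11.9 p [0.4889 0.0037 0.0718] F [-0.3  0.8  6.4] T [0.17 0.04 0.02] w 0.035
```

View pics/s9.png

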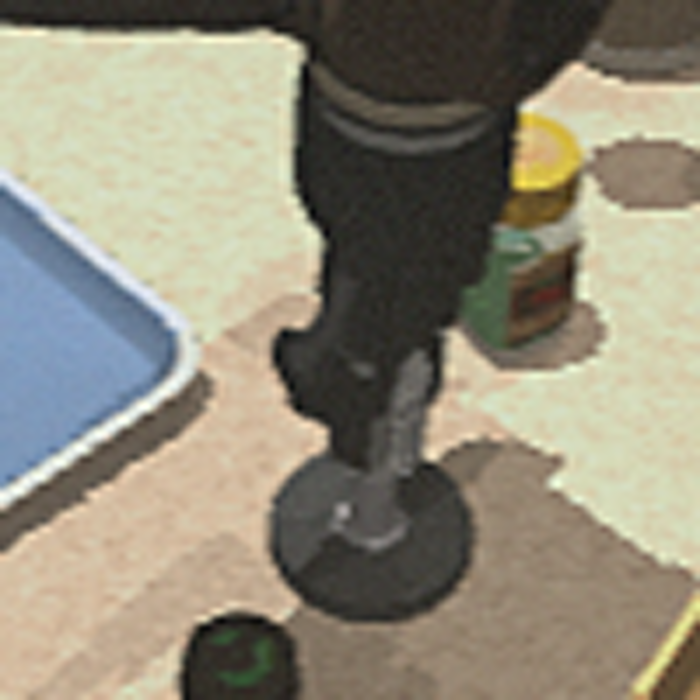

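>>> {"fn": "servo_tool", "kwargs": {"series": [[3,-0.3,-0.2,-0.1,0,0,-0.3],[3,-0.3,-0.2,-0.1,0,0,-0.3],[3,-0.1,-0.2,-0.1,0,0,-0.3],[3,0.1,-0.2,-0.1,0,0,-0.3],[3,0.2,-0.2,-0.1,0,0,-0.3],[3,0.2,-0.2,-0.1,0,0,-0.3]]}}

```text
clock: 12.7
ee_pos: [0.4887, 0.0041, 0.0717]
ee_rot: [[0.003, 1.0, -0.017], [-0.001, -0.017, -1.0], [-1.0, 0.003, 0.001]]
wrist_force: [0.9, -0.3, 9.5]
grip_width: 0.0352
```

Run:
```python
from h import *
s=st()
snap("scene","s10",(250,170,350,270),7)
g=(.487,.005);p=s["ee_pos"];z=p[2]-.013
ov("scene","s10","s10o",[((*g,.014),.04,(0,0,255)),((p[0],p[1],z),.018,(0,255,0)),((p[0],p[1],z+.046),.018,(0,255,0))],(270,190,330,260),10)
```

```text
t 12.7 p [0.4887 0.0041 0.0717] F [ 0.9 -0.3  9.5] T [-0.11 -0.03 -0.01] w 0.0352
```

View pics/s10o.png

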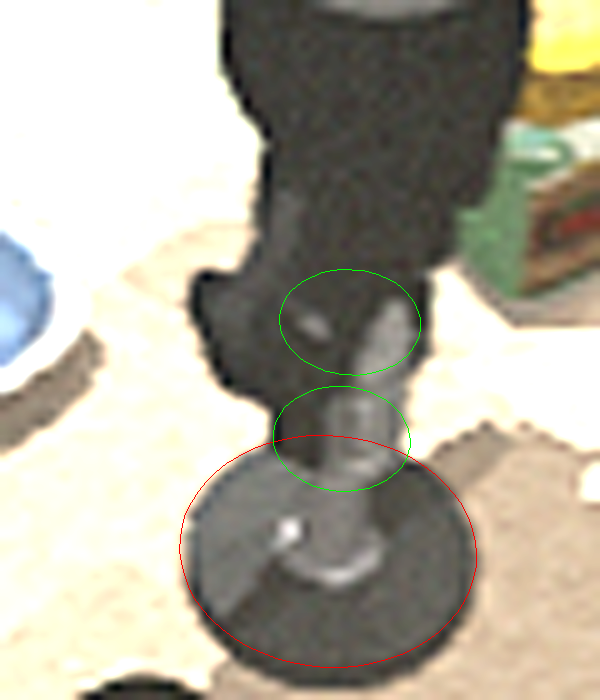

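>>> {"fn": "servo_tool", "kwargs": {"series": [[3,0.15,-0.3,0,0,0,0],[3,0.15,-0.3,0,0,0,0],[3,0.15,-0.3,0,0,0,0]]}}

```text
clock: 13.12
ee_pos: [0.4884, 0.004, 0.0718]
ee_rot: [[0.01, 1.0, -0.018], [-0.001, -0.018, -1.0], [-1.0, 0.01, 0.001]]
wrist_force: [4.8, 0.5, 3.6]
grip_width: 0.0349
```

>>> {"fn": "servo_tool", "kwargs": {"series": [[3,0.15,0.3,-0.3,0,0,0],[3,0.15,0.3,-0.3,0,0,0],[3,0.15,0.3,-0.3,0,0,0]]}}

```text
clock: 13.5
ee_pos: [0.4893, 0.0048, 0.0714]
ee_rot: [[0.002, 1.0, -0.014], [-0.006, -0.014, -1.0], [-1.0, 0.002, 0.006]]
wrist_force: [-9.1, -7.5, 15.9]
grip_width: 0.035
```

>>> {"fn": "servo_tool", "kwargs": {"series": [[3,0.15,0,0.6,0,0,0],[3,0.15,0,0.6,0,0,0],[3,0.15,0,0.6,0,0,0]]}}

```text
clock: 13.88
ee_pos: [0.4892, 0.0024, 0.0716]
ee_rot: [[0.0, 1.0, -0.018], [0.003, -0.018, -1.0], [-1.0, 0.0, -0.003]]
wrist_force: [-1.5, 13.2, 13.9]
grip_width: 0.0348
```

Run:
```python
from h import *
s=st()
snap("scene","s11",(250,170,350,270),7)
```

```text
t 13.88 p [0.4892 0.0024 0.0716] F [-1.5 13.2 13.9] T [ 2.52  0.3  -0.03] w 0.0348
```

View pics/s11.png

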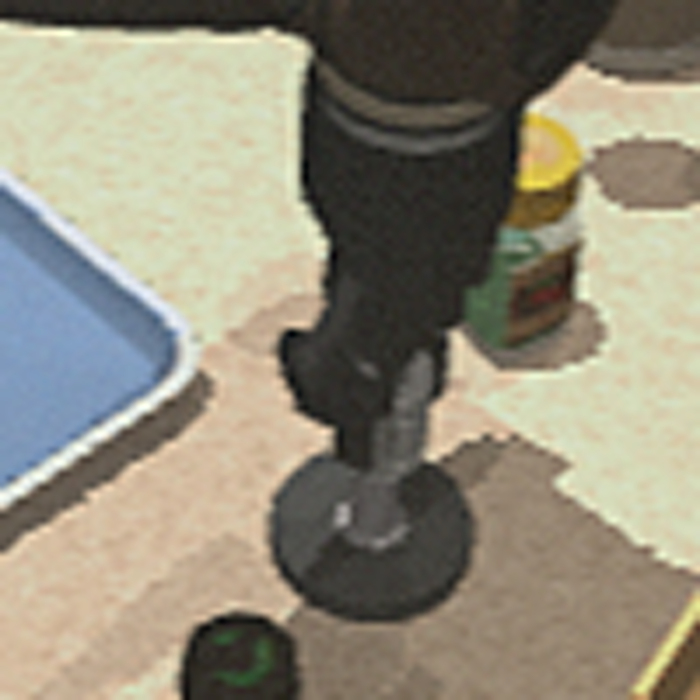

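Run:
```python
from h import *
goto((0.479,-0.160,0.13),Rd())
```

```text
shift cm [-5.89 -0.73 16.25] rot [-0.11 -0.14 -0.01]
```

>>> {"fn": "servo_tool", "kwargs": {"series": [[3,-2,0,-0.2,0,0,0],[3,-6,0,-0.2,0,0,0],[3,-6,-0.3,4,0,0,0],[3,-6,-0.7,10,0,0,0],[3,-6,-0.8,16.2,0,0,0],[3,-6,-0.8,16.2,0,0,0],[3,-6,-0.8,16.2,0,0,0]]}}

```text
clock: 14.8
ee_pos: [0.4769, -0.1587, 0.1296]
ee_rot: [[-0.004, 1.0, -0.018], [0.005, -0.018, -1.0], [-1.0, -0.004, -0.005]]
wrist_force: [0.3, 0.3, -0.7]
grip_width: 0.035
```

Run:
```python
from h import *
st();goto((0.479,-0.160,0.020),Rd())
snap("scene","s12",(300,150,460,330),4)
snap("top","t12",(180,150,440,290),3)
```

```text
t 14.8 p [ 0.4769 -0.1587  0.1296] F [ 0.3  0.3 -0.7] T [ 0.   -0.03 -0.02] w 0.035
shift cm [10.95  0.26  0.18] rot [-0.15 -0.28  0.22]
```

View pics/s12.png

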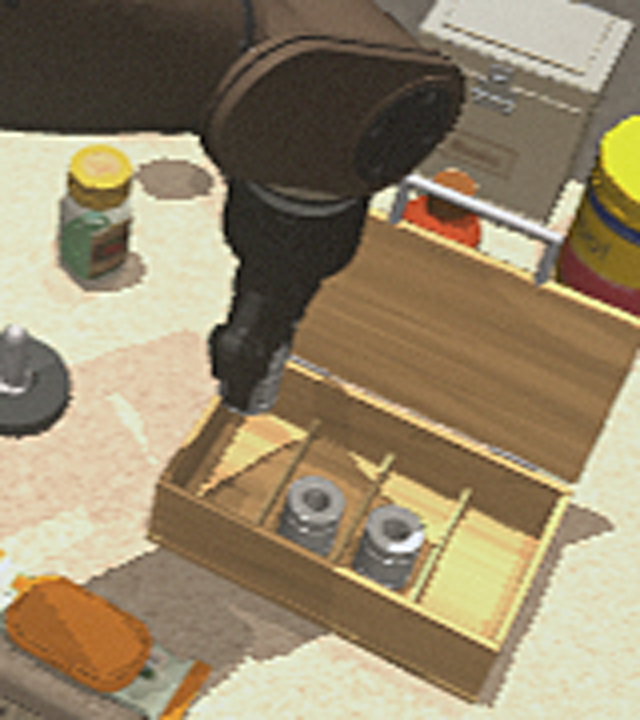

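View pics/t12.png

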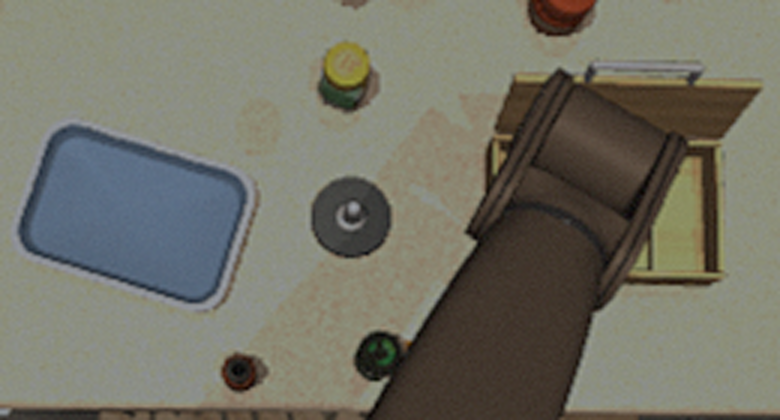

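Gauge and tray are unmoved (tip in the top crop at about (353,210)), and the sleeve is held upright. Next I lower it back into compartment 1 and release.

>>> {"fn": "servo_tool", "kwargs": {"series": [[3,5,0.2,0.1,0,-0.3,0.2],[3,8,0.2,0.1,0,-0.3,0.2],[3,10,0.2,0.1,0,-0.3,0.2],[3,11,0.2,0.1,0,-0.3,0.2],[3,11,0.2,0.1,0,-0.3,0.2],[5,11,0.2,0.1,0,-0.3,0.2],[5,11,0.2,0.1,0,-0.3,0.2],[5,6,0.2,0.1,0,0,0.2],[5,0,0.2,0.1,0,0,0.2],[5,0,0.2,0.1,0,0,0.2]]}}

```text
clock: 16.15
ee_pos: [0.4833, -0.1611, 0.1366]
ee_rot: [[0.013, 1.0, -0.016], [-0.003, -0.016, -1.0], [-1.0, 0.013, 0.002]]
wrist_force: [0.2, -0.2, 0.3]
grip_width: 0.05
```

Run:
```python
from h import *
st();goto((0.477,-0.212,0.13),Rd())
```

```text
t 16.15 p [ 0.4833 -0.1611  0.1366] F [ 0.2 -0.2  0.3] T [-0.02 -0.01  0.  ] w 0.05
shift cm [ 0.67 -0.56  5.1 ] rot [-0.02  0.14 -0.73]
```

>>> {"fn": "servo_tool", "kwargs": {"series": [[5,0.7,-0.6,5.1,0,0.1,-0.7],[5,0.7,-0.6,5.1,0,0.1,-0.7],[5,0.7,-0.6,5.1,0,0.1,-0.7],[5,0.7,-0.6,5.1,0,0.1,-0.7]]}}

```text
clock: 16.65
ee_pos: [0.4762, -0.2109, 0.1289]
ee_rot: [[-0.001, 1.0, -0.015], [0.0, -0.015, -1.0], [-1.0, -0.001, -0.0]]
wrist_force: [-0.1, 0.3, -0.3]
grip_width: 0.0501
```

Run:
```python
from h import *
st();goto((0.477,-0.212,0.019),Rd())
snap("scene","s13",(330,230,430,310),8)
c=[]
for p in((.479,-.160),(.477,-.2125),(.478,-.264)): c+=[((*p,.052),.018,(0,255,0)),((*p,.006),.018,(255,0,0))]
ov("scene","s13","s13o",c,(330,230,430,310),8)
```

```text
t 16.65 p [ 0.4762 -0.2109  0.1289] F [-0.1  0.3 -0.3] T [ 0.01  0.05 -0.01] w 0.0501
shift cm [10.99  0.08  0.11] rot [ 0.02 -0.02  0.03]
```

View pics/s13o.png

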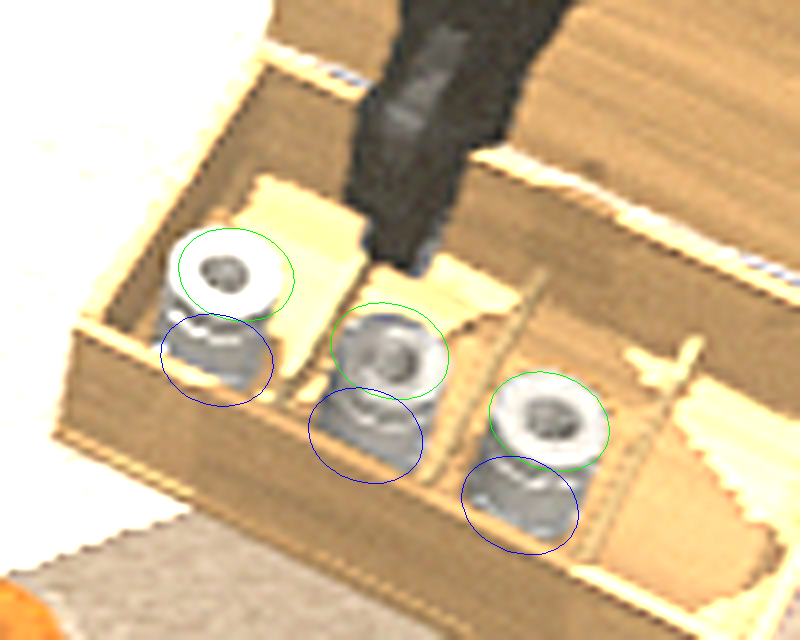

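>>> {"fn": "servo_tool", "kwargs": {"series": [[5,5,-0.1,0.2,0,0,0],[5,9,-0.1,0.2,0,0,0],[5,11,-0.1,0.2,0,0,0],[5,11,-0.1,0.2,0,0,0],[5,11,-0.1,0.2,0,0,0],[3,11,-0.1,0.2,0,0,0],[3,11,-0.1,0.2,0,0,0],[3,11,-0.1,0.2,0,0,0]]}}

```text
clock: 17.7
ee_pos: [0.4752, -0.2128, 0.0193]
ee_rot: [[-0.001, 1.0, -0.015], [0.0, -0.015, -1.0], [-1.0, -0.001, -0.0]]
wrist_force: [-0.7, 1.5, 4.3]
grip_width: 0.035
```

Run:
```python
from h import *
st();goto((0.488,0.004,0.13),Rd())
```

```text
t 17.7 p [ 0.4752 -0.2128  0.0193] F [-0.7  1.5  4.3] T [0.16 0.23 0.06] w 0.035
shift cm [-11.06   0.95 -21.7 ] rot [ 0.03 -0.02  0.04]
```

>>> {"fn": "servo_tool", "kwargs": {"series": [[3,-6,0,0,0,0,0],[3,-11,0,0,0,0,0],[3,-11,0.4,-6,0,0,0],[3,-11,0.6,-12,0,0,0],[3,-11,0.8,-17,0,0,0],[3,-11,0.9,-21.7,0,0,0],[3,-11,0.9,-21.7,0,0,0],[3,-11,0.9,-21.7,0,0,0]]}}

```text
clock: 18.7
ee_pos: [0.4872, 0.0039, 0.1288]
ee_rot: [[-0.001, 1.0, -0.014], [0.0, -0.014, -1.0], [-1.0, -0.001, -0.0]]
wrist_force: [0.1, 0.4, -0.1]
grip_width: 0.0354
```

Run:
```python
from h import *
s=st()
snap("scene","s14",(250,170,350,270),7)
g=(.488,.005);p=s["ee_pos"];z=p[2]-.0133
ov("scene","s14","s14o",[((*g,.014),.04,(0,0,255)),((*g,0),.04,(0,0,255)),((*g,.064),.0045,(0,0,255)),((p[0],p[1],z),.018,(0,255,0)),((p[0],p[1],z+.046),.018,(0,255,0))],(270,190,330,260),10)
```

```text
t 18.7 p [0.4872 0.0039 0.1288] F [ 0.1  0.4 -0.1] T [-0.06 -0.03  0.  ] w 0.0354
```

View pics/s14o.png

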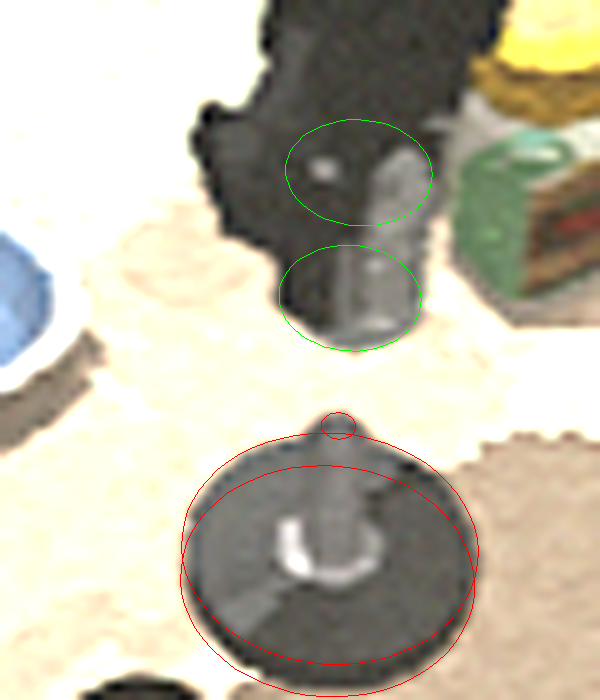

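>>> {"fn": "servo_tool", "kwargs": {"series": [[3,3,0,-0.1,0,0,0],[3,4.6,0,-0.1,0,0,0],[3,4.6,0,-0.1,0,0,0],[3,4.6,0,-0.1,0,0,0],[3,5.1,0,-0.1,0,0,0],[3,5.4,0,-0.1,0,0,0],[3,5.7,0,-0.1,0,0,0],[3,6.0,0,-0.1,0,0,0],[3,6.0,0,-0.1,0,0,0]]}}

```text
clock: 19.88
ee_pos: [0.4892, 0.0054, 0.0721]
ee_rot: [[0.002, 1.0, -0.016], [0.003, -0.016, -1.0], [-1.0, 0.002, -0.003]]
wrist_force: [-3.2, 4.3, 13.2]
grip_width: 0.0352
```

Run:
```python
from h import *
s=st()
snap("scene","s15",(250,170,350,270),7)
g=(.4875,.005);p=s["ee_pos"];z=p[2]-.0133
ov("scene","s15","s15o",[((*g,.014),.04,(0,0,255)),((*g,.064),.0045,(0,0,255)),((p[0],p[1],z),.018,(0,255,0)),((p[0],p[1],z+.046),.018,(0,255,0))],(270,190,330,260),10)
```

```text
t 19.88 p [0.4892 0.0054 0.0721] F [-3.2  4.3 13.2] T [1.11 0.58 0.03] w 0.0352
```

View pics/s15o.png

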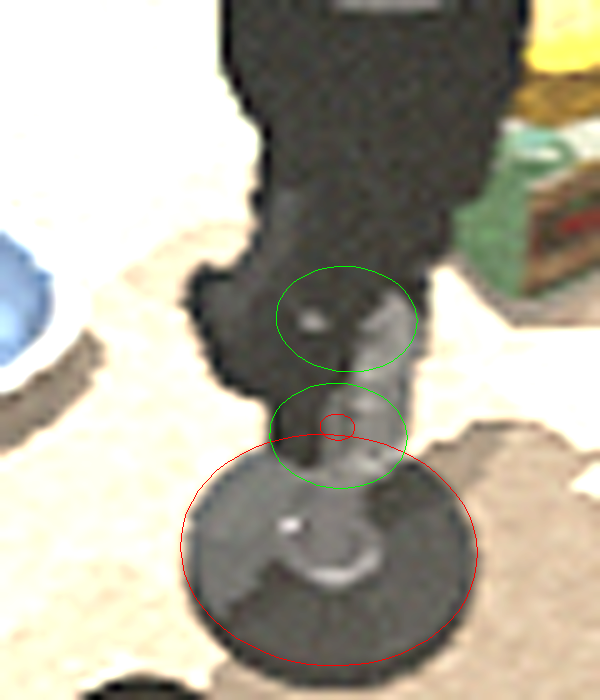

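>>> {"fn": "servo_tool", "kwargs": {"series": [[3,0.0,-0.3,0,0,0,0],[3,0.05,-0.3,0,0,0,0],[3,0.1,-0.3,0,0,0,0]]}}

```text
clock: 20.3
ee_pos: [0.488, 0.0056, 0.0728]
ee_rot: [[0.006, 1.0, -0.017], [0.003, -0.017, -1.0], [-1.0, 0.006, -0.003]]
wrist_force: [1.0, 4.4, 9.1]
grip_width: 0.0351
```

>>> {"fn": "servo_tool", "kwargs": {"series": [[3,0.0,0.3,0,0,0,0],[3,0.05,0.3,0,0,0,0],[3,0.1,0.3,0,0,0,0]]}}

```text
clock: 20.68
ee_pos: [0.4895, 0.0058, 0.0722]
ee_rot: [[0.001, 1.0, -0.016], [0.004, -0.016, -1.0], [-1.0, 0.0, -0.004]]
wrist_force: [-5.5, 2.8, 12.2]
grip_width: 0.035
```

>>> {"fn": "servo_tool", "kwargs": {"series": [[3,0.0,0,-0.3,0,0,0],[3,0.05,0,-0.3,0,0,0],[3,0.1,0,-0.3,0,0,0]]}}

```text
clock: 21.05
ee_pos: [0.4894, 0.0073, 0.0719]
ee_rot: [[-0.001, 1.0, -0.015], [0.0, -0.015, -1.0], [-1.0, -0.001, -0.0]]
wrist_force: [-5.1, -4.1, 11.2]
grip_width: 0.0351
```

>>> {"fn": "servo_tool", "kwargs": {"series": [[3,0.0,0,0.3,0,0,0],[3,0.05,0,0.3,0,0,0],[3,0.1,0,0.3,0,0,0]]}}

```text
clock: 21.42
ee_pos: [0.4893, 0.006, 0.0717]
ee_rot: [[-0.002, 1.0, -0.017], [0.005, -0.017, -1.0], [-1.0, -0.003, -0.005]]
wrist_force: [-3.5, 6.9, 12.4]
grip_width: 0.0354
```

>>> {"fn": "servo_tool", "kwargs": {"series": [[3,-1,-0.2,0,0,-0.2,0],[3,-1,-0.3,0,0,-0.2,0.1],[3,-1,-0.3,0,0,-0.2,0.1],[3,-1,-0.3,0,0,-0.2,0.1]]}}

```text
clock: 21.92
ee_pos: [0.486, 0.0059, 0.0812]
ee_rot: [[-0.002, 1.0, -0.017], [0.001, -0.017, -1.0], [-1.0, -0.002, -0.001]]
wrist_force: [0.1, 0.2, -0.6]
grip_width: 0.0354
```

Run:
```python
from h import *
s=st()
snap("scene","s16",(250,170,350,270),7)
g=(.4875,.005);p=s["ee_pos"];z=p[2]-.0133
ov("scene","s16","s16o",[((*g,.014),.04,(0,0,255)),((*g,.0),.04,(0,0,255)),((p[0],p[1],z),.018,(0,255,0)),((p[0],p[1],z+.046),.018,(0,255,0))],(270,190,330,260),10)
```

```text
t 21.93 p [0.486  0.0059 0.0812] F [ 0.1  0.2 -0.6] T [-0.05 -0.04  0.03] w 0.0354
```

View pics/s16o.png

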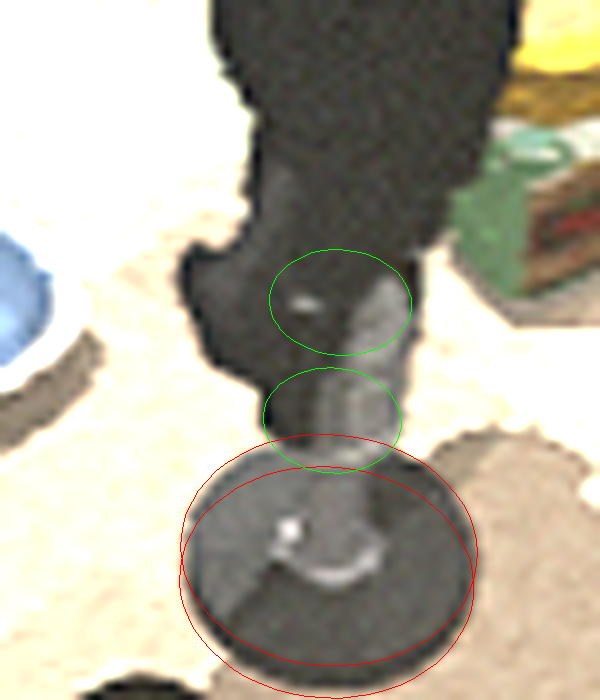

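>>> {"fn": "servo_tool", "kwargs": {"series": [[3,0.4,0,0,0,0,0],[3,0.7,0,0,0,0,0],[3,0.9,0,0,0,0,0],[3,1.1,0,0,0,0,0],[3,1.2,0,0,0,0,0],[3,1.2,0,0,0,0,0]]}}

```text
clock: 22.72
ee_pos: [0.4886, 0.0061, 0.0719]
ee_rot: [[0.004, 1.0, -0.017], [0.002, -0.017, -1.0], [-1.0, 0.004, -0.002]]
wrist_force: [0.6, 3.8, 9.6]
grip_width: 0.0348
```

Run:
```python
from h import *
s=st()
snap("scene","s17",(250,170,350,270),7)
g=(.4875,.005);p=s["ee_pos"];z=p[2]-.0118
ov("scene","s17","s17o",[((*g,.064),.0045,(0,0,255)),((p[0],p[1],z),.018,(0,255,0)),((p[0],p[1],z+.046),.018,(0,255,0))],(270,190,330,260),10)
```

```text
t 22.73 p [0.4886 0.0061 0.0719] F [0.6 3.8 9.6] T [ 0.54 -0.08  0.08] w 0.0348
```

View pics/s17o.png

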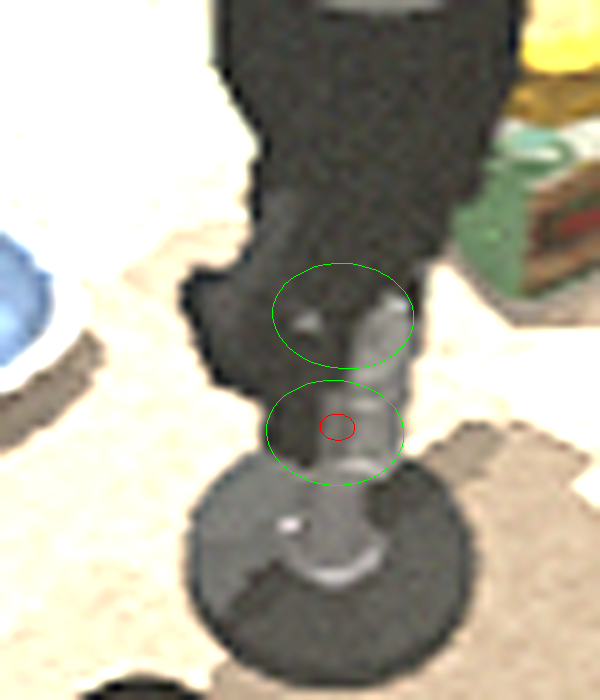

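>>> {"fn": "servo_tool", "kwargs": {"series": [[3,-0.1,0,-0.6,0,0,0],[3,0.0,0,-0.6,0,0,0],[3,0.1,0,-0.6,0,0,0],[3,0.1,0,-0.6,0,0,0]]}}

```text
clock: 23.28
ee_pos: [0.4891, 0.0089, 0.0723]
ee_rot: [[0.003, 1.0, -0.014], [-0.006, -0.014, -1.0], [-1.0, 0.003, 0.006]]
wrist_force: [-4.2, -10.8, 8.7]
grip_width: 0.035
```

>>> {"fn": "servo_tool", "kwargs": {"series": [[3,-0.1,0,0.8,0,0,0],[3,0.0,0,0.8,0,0,0],[3,0.1,0,0.8,0,0,0],[3,0.1,0,0.8,0,0,0]]}}

```text
clock: 23.78
ee_pos: [0.4891, 0.0044, 0.0724]
ee_rot: [[0.003, 1.0, -0.017], [0.002, -0.017, -1.0], [-1.0, 0.003, -0.002]]
wrist_force: [-0.5, 13.0, 10.6]
grip_width: 0.0347
```

>>> {"fn": "servo_tool", "kwargs": {"series": [[3,-0.1,-0.6,-0.3,0,0,0],[3,0.0,-0.6,-0.3,0,0,0],[3,0.1,-0.6,-0.3,0,0,0],[3,0.1,-0.6,-0.3,0,0,0]]}}

```text
clock: 24.28
ee_pos: [0.4867, 0.007, 0.0738]
ee_rot: [[0.011, 1.0, -0.018], [0.001, -0.018, -1.0], [-1.0, 0.011, -0.002]]
wrist_force: [3.7, 0.3, 6.7]
grip_width: 0.035
```

Run:
```python
from h import *
s=st()
snap("scene","s18",(250,170,350,270),7)
```

```text
t 24.27 p [0.4867 0.007  0.0738] F [3.7 0.3 6.7] T [ 0.06 -0.83  0.01] w 0.035
```

View pics/s18.png

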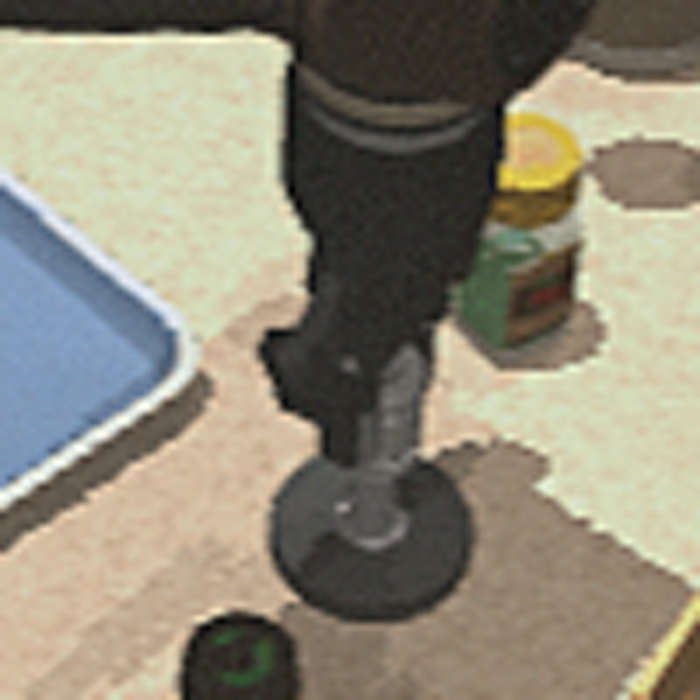

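Run:
```python
from h import *
goto((0.477,-0.210,0.13),Rd())
```

```text
shift cm [-5.66 -0.52 21.71] rot [-0.1  -0.09 -0.65]
```

>>> {"fn": "servo_tool", "kwargs": {"series": [[3,-2,0.1,0,0,0,0],[3,-5.7,0,0,0,0,-0.6],[3,-5.7,-0.2,6,0,0,-0.6],[3,-5.7,-0.3,12,0,0,-0.6],[3,-5.7,-0.4,18,0,0,-0.6],[3,-5.7,-0.5,21.7,0,0,-0.6],[3,-5.7,-0.5,21.7,0,0,-0.6],[3,-5.7,-0.5,21.7,0,0,-0.6],[3,-5.7,-0.5,21.7,0,0,-0.6]]}}

```text
clock: 25.45
ee_pos: [0.4769, -0.2085, 0.1298]
ee_rot: [[-0.0, 1.0, -0.016], [0.003, -0.016, -1.0], [-1.0, -0.0, -0.003]]
wrist_force: [-1.1, 0.1, -0.9]
grip_width: 0.035
```

Run:
```python
from h import *
s=st();goto((0.477,-0.210,0.0195),Rd())
snap("scene","s19",(300,150,460,330),4)
p=s["ee_pos"];z=p[2]-.0125
ov("scene","s19","s19o",[((p[0],p[1],z),.018,(0,255,0)),((p[0],p[1],z+.046),.018,(0,255,0))],(340,210,420,290),9)
```

```text
t 25.45 p [ 0.4769 -0.2085  0.1298] F [-1.1  0.1 -0.9] T [0.03 0.   0.03] w 0.035
shift cm [11.03  0.02  0.18] rot [-0.01 -0.15  0.02]
```

View pics/s19o.png

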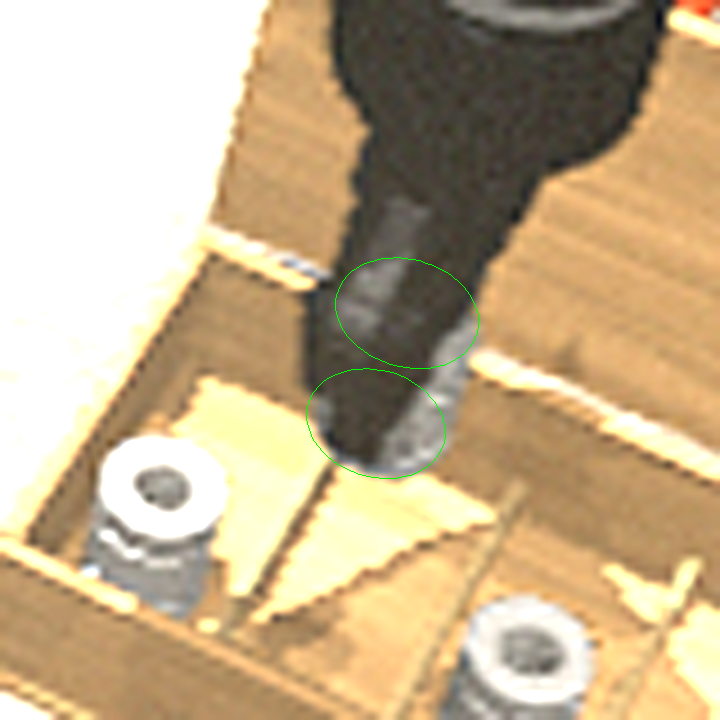

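>>> {"fn": "servo_tool", "kwargs": {"series": [[3,5,0,0.3,0,-0.1,0],[3,8,0,0.3,0,-0.1,0],[3,10,0,0.3,0,-0.1,0],[3,11.1,0,0.3,0,-0.1,0],[3,11.1,0,0.3,0,-0.1,0],[5,11.1,0,0.3,0,-0.1,0],[5,11.1,0,0.3,0,-0.1,0],[5,6,0,0.3,0,0,0],[5,0,0,0.3,0,0,0],[5,0,0,0.3,0,0,0]]}}

```text
clock: 26.75
ee_pos: [0.4807, -0.2141, 0.1365]
ee_rot: [[0.011, 1.0, -0.016], [-0.005, -0.016, -1.0], [-1.0, 0.011, 0.005]]
wrist_force: [0.3, -1.1, -0.4]
grip_width: 0.0498
```

Run:
```python
from h import *
st();goto((0.478,-0.264,0.13),Rd())
```

```text
t 26.75 p [ 0.4807 -0.2141  0.1365] F [ 0.3 -1.1 -0.4] T [-0.01  0.01 -0.04] w 0.0498
shift cm [ 0.67 -0.2   4.99] rot [ 0.    0.3  -0.64]
```

>>> {"fn": "servo_tool", "kwargs": {"series": [[5,0.7,-0.2,5,0,0.3,-0.6],[5,0.7,-0.2,5,0,0.3,-0.6],[5,0.7,-0.2,5,0,0.3,-0.6],[5,0.7,-0.2,5,0,0.3,-0.6]]}}

```text
clock: 27.25
ee_pos: [0.4776, -0.2629, 0.1289]
ee_rot: [[-0.001, 1.0, -0.015], [0.001, -0.015, -1.0], [-1.0, -0.001, -0.001]]
wrist_force: [0.6, -0.8, 0.1]
grip_width: 0.0501
```

Run:
```python
from h import *
st();goto((0.478,-0.264,0.019),Rd())
snap("scene","s20",(330,230,430,310),8)
c=[]
for p in((.479,-.157),(.477,-.2115),(.478,-.264)): c+=[((*p,.052),.018,(0,255,0)),((*p,.006),.018,(255,0,0))]
ov("scene","s20","s20o",c,(330,230,430,310),8)
```

```text
t 27.25 p [ 0.4776 -0.2629  0.1289] F [ 0.6 -0.8  0.1] T [-0.02 -0.03  0.01] w 0.0501
shift cm [10.99  0.05  0.12] rot [ 0.04 -0.07  0.03]
```

View pics/s20o.png

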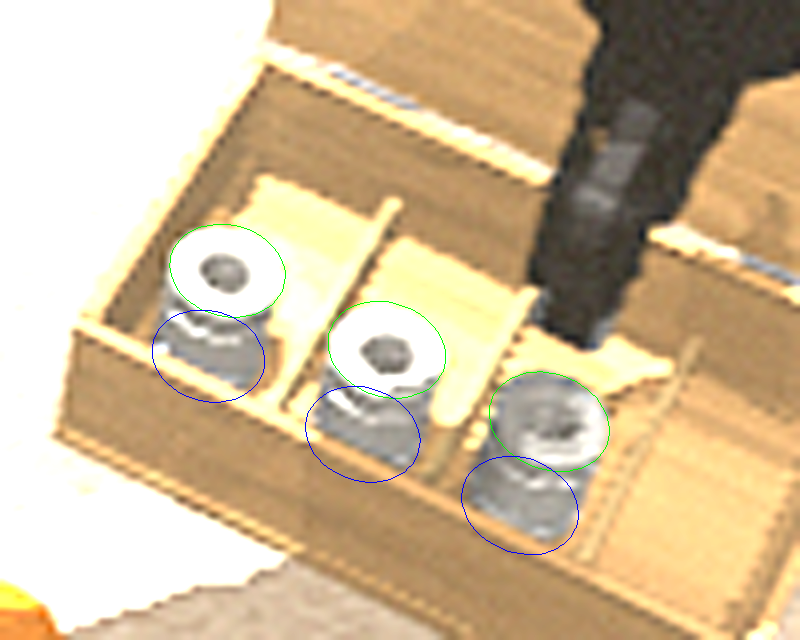

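>>> {"fn": "servo_tool", "kwargs": {"series": [[5,5,0,0.1,0,0,0],[5,9,0,0.1,0,0,0],[5,11,0,0.1,0,0,0],[5,11,0,0.1,0,0,0],[5,11,0,0.1,0,0,0],[3,11,0,0.1,0,0,0],[3,11,0,0.1,0,0,0],[3,11,0,0.1,0,0,0]]}}

```text
clock: 28.3
ee_pos: [0.4784, -0.2642, 0.0199]
ee_rot: [[0.002, 1.0, -0.015], [-0.0, -0.015, -1.0], [-1.0, 0.002, 0.0]]
wrist_force: [1.6, 0.7, 2.7]
grip_width: 0.0347
```

Run:
```python
from h import *
st();goto((0.488,0.006,0.13),Rd())
```

```text
t 28.3 p [ 0.4784 -0.2642  0.0199] F [1.6 0.7 2.7] T [ 0.12 -0.34  0.02] w 0.0347
shift cm [-11.01   0.57 -27.03] rot [ 0.04  0.01 -0.09]
```

>>> {"fn": "servo_tool", "kwargs": {"series": [[3,-6,0,0,0,0,0],[3,-11,0,0,0,0,0],[3,-11,0.2,-6,0,0,0],[3,-11,0.3,-12,0,0,0],[3,-11,0.4,-18,0,0,0],[3,-11,0.5,-24,0,0,0],[3,-11,0.5,-27,0,0,0],[3,-11,0.5,-27,0,0,0],[3,-11,0.5,-27,0,0,0]]}}

```text
clock: 29.42
ee_pos: [0.4868, 0.0052, 0.1293]
ee_rot: [[0.0, 1.0, -0.015], [-0.0, -0.015, -1.0], [-1.0, 0.0, 0.0]]
wrist_force: [0.3, -0.1, -0.1]
grip_width: 0.0349
```

Run:
```python
from h import *
s=st()
snap("scene","s21",(250,170,350,270),7)
g=(.488,.005);p=s["ee_pos"];z=p[2]-.0135
ov("scene","s21","s21o",[((*g,.014),.04,(0,0,255)),((*g,0),.04,(0,0,255)),((*g,.064),.0045,(0,0,255)),((p[0],p[1],z),.018,(0,255,0)),((p[0],p[1],z+.046),.018,(0,255,0))],(270,190,330,260),10)
```

```text
t 29.43 p [0.4868 0.0052 0.1293] F [ 0.3 -0.1 -0.1] T [ 0.02  0.02 -0.04] w 0.0349
```

View pics/s21o.png

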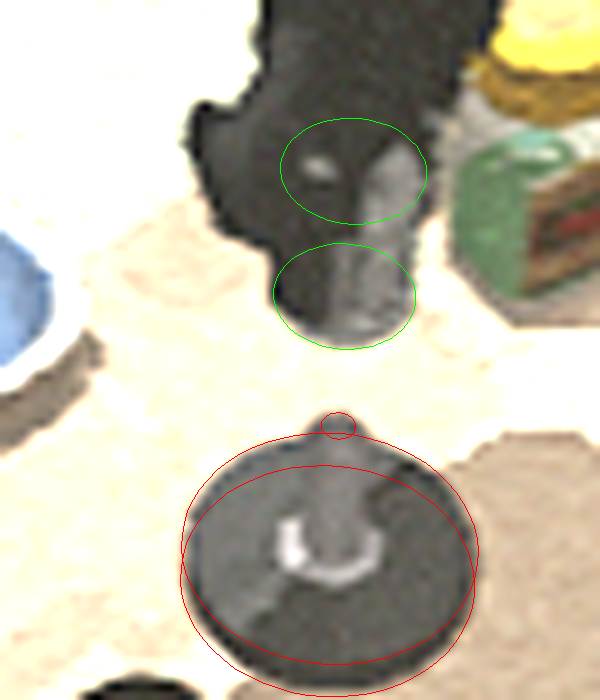

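>>> {"fn": "servo_tool", "kwargs": {"series": [[3,3,0.05,0,0,0,0],[3,4.6,0.05,0,0,0,0],[3,4.6,0.05,0,0,0,0],[3,4.6,0.05,0,0,0,0],[3,5.1,0.05,0,0,0,0],[3,5.4,0.05,0,0,0,0],[3,5.7,0.05,0,0,0,0],[3,6.0,0.05,0,0,0,0],[3,6.0,0.05,0,0,0,0]]}}

```text
clock: 30.6
ee_pos: [0.489, 0.0049, 0.0722]
ee_rot: [[0.002, 1.0, -0.016], [0.0, -0.016, -1.0], [-1.0, 0.002, -0.0]]
wrist_force: [-3.2, 2.9, 11.9]
grip_width: 0.0353
```

Run:
```python
from h import *
s=st()
snap("scene","s22",(250,170,350,270),7)
```

```text
t 30.6 p [0.489  0.0049 0.0722] F [-3.2  2.9 11.9] T [ 0.43  0.63 -0.01] w 0.0353
```

View pics/s22.png

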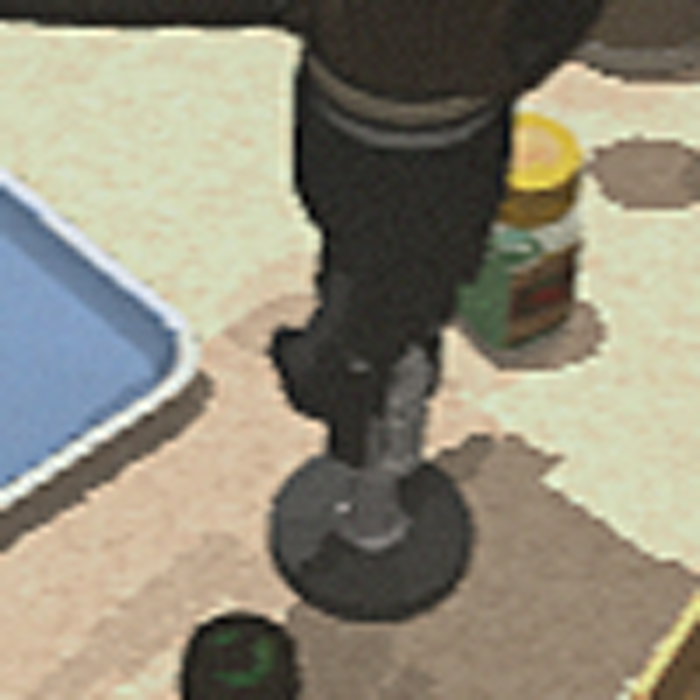

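>>> {"fn": "servo_tool", "kwargs": {"series": [[3,-0.1,0,-0.6,0,0,0],[3,0.0,0,-0.6,0,0,0],[3,0.1,0,-0.6,0,0,0],[3,0.1,0,-0.6,0,0,0]]}}

```text
clock: 31.15
ee_pos: [0.4897, 0.0077, 0.0729]
ee_rot: [[0.002, 1.0, -0.012], [-0.008, -0.012, -1.0], [-1.0, 0.002, 0.008]]
wrist_force: [-5.0, -11.4, 8.4]
grip_width: 0.0349
```

>>> {"fn": "servo_tool", "kwargs": {"series": [[3,-0.1,0,0.8,0,0,0],[3,0.0,0,0.8,0,0,0],[3,0.1,0,0.8,0,0,0],[3,0.1,0,0.8,0,0,0]]}}

```text
clock: 31.65
ee_pos: [0.4894, 0.0031, 0.073]
ee_rot: [[0.001, 1.0, -0.015], [0.0, -0.015, -1.0], [-1.0, 0.001, -0.0]]
wrist_force: [-3.2, 11.4, 10.2]
grip_width: 0.0349
```

>>> {"fn": "servo_tool", "kwargs": {"series": [[3,-0.1,-0.6,-0.3,0,0,0],[3,0.0,-0.6,-0.3,0,0,0],[3,0.1,-0.6,-0.3,0,0,0],[3,0.1,-0.6,-0.3,0,0,0]]}}

```text
clock: 32.15
ee_pos: [0.4866, 0.0056, 0.0744]
ee_rot: [[0.008, 1.0, -0.016], [-0.001, -0.016, -1.0], [-1.0, 0.008, 0.0]]
wrist_force: [3.9, 0.6, 6.6]
grip_width: 0.0347
```

>>> {"fn": "servo_tool", "kwargs": {"series": [[3,-0.1,0.8,0,0,0,0],[3,0.0,0.8,0,0,0,0],[3,0.1,0.8,0,0,0,0],[3,0.1,0.8,0,0,0,0]]}}

```text
clock: 32.65
ee_pos: [0.491, 0.0056, 0.0735]
ee_rot: [[-0.004, 1.0, -0.015], [0.0, -0.015, -1.0], [-1.0, -0.004, -0.0]]
wrist_force: [-10.6, 0.1, 13.7]
grip_width: 0.0349
```

Run:
```python
from h import *
s=st()
snap("scene","s23",(270,190,330,250),12)
```

```text
t 32.65 p [0.491  0.0056 0.0735] F [-10.6   0.1  13.7] T [-0.    1.97  0.01] w 0.0349
```

View pics/s23.png

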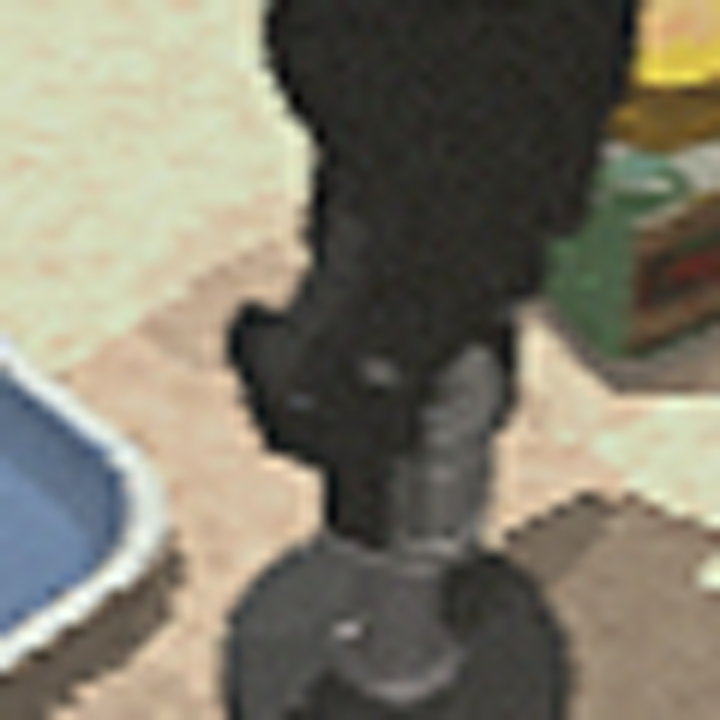

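>>> {"fn": "servo_tool", "kwargs": {"series": [[3,-0.5,-0.26,0,0,0,0],[3,-0.5,-0.26,0,0,0,0],[3,-0.2,-0.26,0,0,0,0],[3,0.1,-0.26,0,0,0,0],[3,0.4,-0.26,0,0,0,0],[3,0.5,-0.26,0,0,0,0],[3,0.5,-0.26,0,0,0,0]]}}

```text
clock: 33.58
ee_pos: [0.4894, 0.0054, 0.072]
ee_rot: [[-0.005, 1.0, -0.014], [-0.0, -0.014, -1.0], [-1.0, -0.005, 0.0]]
wrist_force: [-7.8, 1.7, 20.6]
grip_width: 0.0351
```

Run:
```python
from h import *
s=st();goto((0.478,-0.264,0.13),Rd())
```

```text
t 33.58 p [0.4894 0.0054 0.072 ] F [-7.8  1.7 20.6] T [0.12 1.52 0.06] w 0.0351
shift cm [-5.79 -0.79 26.96] rot [0.1  0.01 0.31]
```

>>> {"fn": "servo_tool", "kwargs": {"series": [[3,-2,0,0,0,0,0],[3,-5.8,-0.1,0,0,0,0.3],[3,-5.8,-0.2,6,0,0,0.3],[3,-5.8,-0.4,12,0,0,0.3],[3,-5.8,-0.6,18,0,0,0.3],[3,-5.8,-0.7,24,0,0,0.3],[3,-5.8,-0.8,27,0,0,0.3],[3,-5.8,-0.8,27,0,0,0.3],[3,-5.8,-0.8,27,0,0,0.3]]}}

```text
clock: 34.7
ee_pos: [0.4775, -0.2635, 0.1293]
ee_rot: [[-0.001, 1.0, -0.014], [0.001, -0.014, -1.0], [-1.0, -0.001, -0.001]]
wrist_force: [-0.1, 0.3, -1.0]
grip_width: 0.035
```

Run:
```python
from h import *
s=st();goto((0.478,-0.264,0.020),Rd())
snap("scene","s24",(220,150,460,330),3.3)
snap("top","t24",(180,150,440,290),3)
```

```text
t 34.7 p [ 0.4775 -0.2635  0.1293] F [-0.1  0.3 -1. ] T [ 0.01 -0.03 -0.02] w 0.035
shift cm [10.93  0.06  0.07] rot [ 0.1  -0.08  0.08]
```

View pics/s24.png

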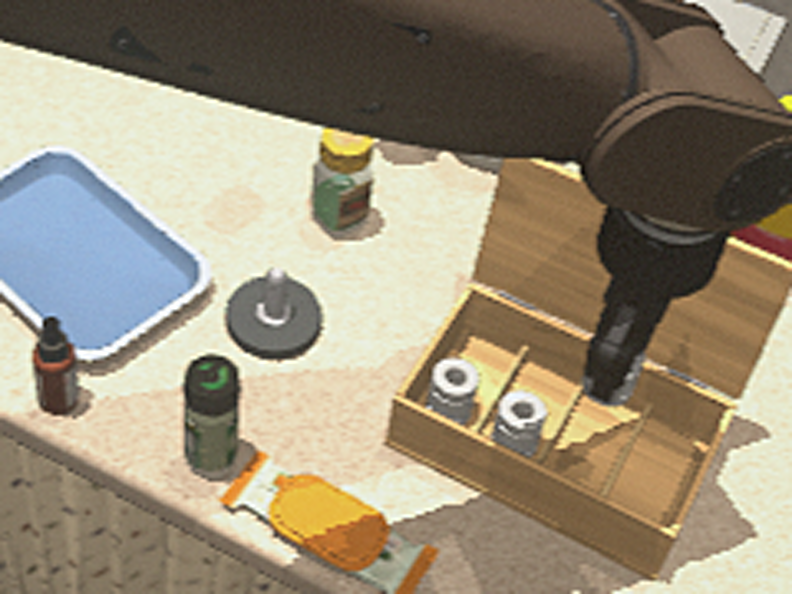

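>>> {"fn": "servo_tool", "kwargs": {"series": [[3,5,0.05,0.1,0,0,0],[3,8,0.05,0.1,0,0,0],[3,10,0.05,0.1,0,0,0],[3,11.0,0.05,0.1,0,0,0],[3,11.0,0.05,0.1,0,0,0],[5,11.0,0.05,0.1,0,0,0],[5,11.0,0.05,0.1,0,0,0],[5,6,0.05,0.1,0,0,0],[5,0,0.05,0.1,0,0,0],[5,0,0.05,0.1,0,0,0]]}}

```text
clock: 36.05
ee_pos: [0.4818, -0.2668, 0.1364]
ee_rot: [[0.01, 1.0, -0.013], [-0.008, -0.012, -1.0], [-1.0, 0.01, 0.008]]
wrist_force: [0.1, -0.5, -0.4]
grip_width: 0.05
```

Run:
```python
from h import *
s=st()
snap("scene","s25",(220,150,460,330),3.3)
# bar at stop 1.70 rad
H=np.array([.5595,-.238,.0665]);t=1.70;b=H+.164*np.array([-np.cos(t),0,np.sin(t)]);print("bar",b,w2px("scene",b))
for tt in(1.6,1.7):
  for dy in(-.045,.045):
    q=H+.164*np.array([-np.cos(tt),0,np.sin(tt)])+[0,dy,0];print(tt,dy,(w2px("scene",q)-[220,150])*3.3)
```

```text
t 36.05 p [ 0.4818 -0.2668  0.1364] F [ 0.1 -0.5 -0.4] T [-0.02 -0.    0.03] w 0.05
bar [ 0.5806305  -0.238       0.22913303] [419.02188467 201.19112848]
1.6 -0.045 [712.96835328 207.23939868]
1.6 0.045 [587.41740578 157.74209536]
1.7 -0.045 [719.91786138 193.58655315]
1.7 0.045 [595.43959807 144.98280631]
```

View pics/s25.png

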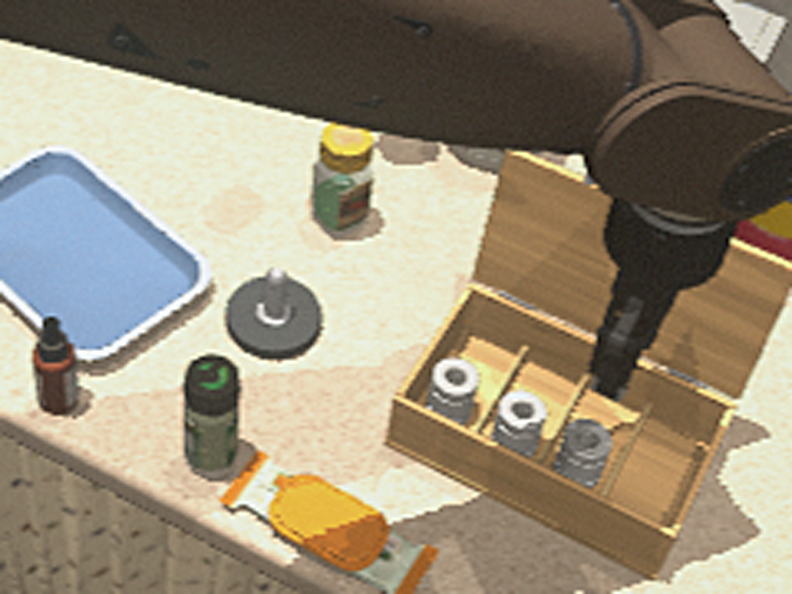

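```bash
cat >> h.py <<'E'
def Rt(a,yaw=YAW):
    R=Rd(yaw); return R@cv2.Rodrigues(np.array([0,0,np.radians(a)]))[0]
E
python3 - <<'E'
from h import *
print(Rt(38).round(3)); goto((0.514,-0.240,0.316),Rt(38))
E
```

```text
[[ 0.616  0.788 -0.016]
 [-0.01  -0.012 -1.   ]
 [-0.788  0.616  0.   ]]
shift cm [-18.27   3.45  -2.51] rot [ 0.25  0.16 37.72]
```

>>> {"fn": "servo_tool", "kwargs": {"series": [[2.5,-6,0,-1,0,0,0],[2.5,-12,0,-2,0,0,0],[2.5,-18.2,0,-2.5,0,0,10],[2.5,-18.3,1.5,-2.5,0,0,20],[2.5,-18.3,3.5,-2.5,0,0,30],[2.5,-18.3,3.5,-2.5,0,0,37.7],[2.5,-18.3,3.5,-2.5,0,0,37.7],[2.5,-18.3,3.5,-2.5,0,0,37.7]]}}

```text
clock: 37.1
ee_pos: [0.5146, -0.2403, 0.316]
ee_rot: [[0.614, 0.789, -0.013], [-0.011, -0.008, -1.0], [-0.789, 0.614, 0.004]]
wrist_force: [0.7, 0.1, 0.3]
grip_width: 0.0251
```

Run:
```python
from h import *
s=st()
goto((.5881,-.240,.2209),Rt(38))
snap("scene","s26",(340,160,460,260),6)
```

```text
t 37.1 p [ 0.5146 -0.2403  0.316 ] F [0.7 0.1 0.3] T [-0.03  0.28 -0.  ] w 0.0251
shift cm [12.02 -0.04 -0.16] rot [0.26 0.06 0.13]
```

View pics/s26.png

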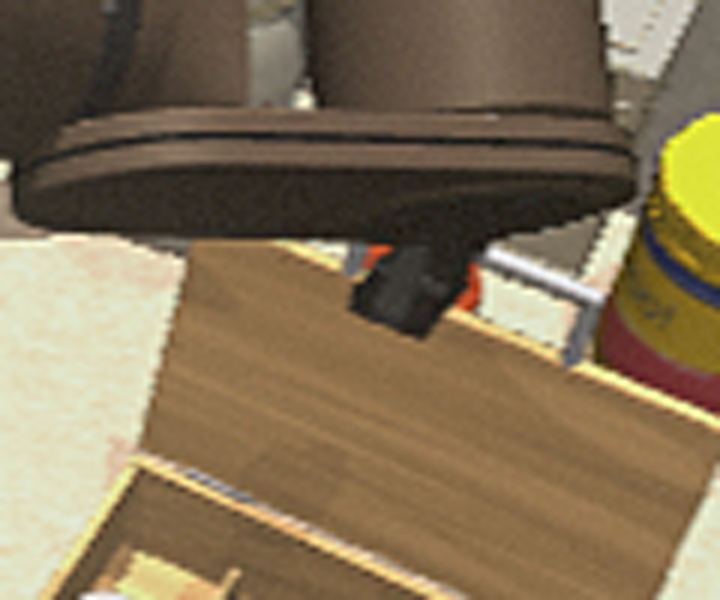

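>>> {"fn": "servo_tool", "kwargs": {"series": [[2.5,5,0,0,0,0,0],[2.5,9,0,0,0,0,0],[2.5,10.5,0,0,0,0,0],[2.5,11.5,0,0,0,0,0],[2.5,12,0,0,0,0,0],[2.5,12,0,0,0,0,0],[0,12,0,0,0,0,0],[0,12,0,0,0,0,0],[0,12,0,0,0,0,0],[0,12,0,0,0,0,0]]}}

```text
clock: 38.4
ee_pos: [0.5876, -0.242, 0.2223]
ee_rot: [[0.613, 0.79, -0.012], [-0.011, -0.006, -1.0], [-0.79, 0.614, 0.005]]
wrist_force: [-7.2, -0.2, 2.4]
grip_width: 0.005
```

Run:
```python
from h import *
s=st();p=np.array(s["ee_pos"]);R=np.array(s["ee_rot"])
a0=np.degrees(np.arctan2(R[0,0],-R[2,0])); print("tilt",a0)
H=np.array([0.5606,-.238,.0665]); d=.0104
b=p-d*R[:,0]; print("bar r",np.hypot(b[0]-H[0],b[2]-H[2]),"th",np.degrees(np.arctan2(b[2]-H[2],H[0]-b[0])))
for th,a in((94,38),(88,36),(81,33),(74,30),(68,28),(62,25),(56,22),(50,20),(44,17),(38,15)):
    t=np.radians(th);A=np.radians(a)
    b=H+.164*np.array([-np.cos(t),0,np.sin(t)]);b[1]=p[1]
    q=b+d*np.array([np.sin(A),0,-np.cos(A)])
    print(th,np.round(R.T@(q-p)*100,2),round(a-a0,1))
snap("scene","s27",(340,160,460,260),6)
```

```text
t 38.4 p [ 0.5876 -0.242   0.2223] F [-7.2 -0.2  2.4] T [ 0.    1.11 -0.1 ] w 0.005
tilt 37.84146523942237
bar r 0.1653412893325009 th 97.16719728734539
94 [-0.53 -0.75  0.01] 0.2
88 [-1.61 -2.12  0.03] -1.8
81 [-2.68 -3.87  0.05] -4.8
74 [-3.54 -5.73  0.08] -7.8
68 [-4.1  -7.39  0.09] -9.8
62 [-4.49 -9.12  0.11] -12.8
56 [ -4.71 -10.88   0.12] -15.8
50 [ -4.75 -12.63   0.13] -17.8
44 [ -4.61 -14.39   0.14] -20.8
38 [ -4.29 -16.11   0.15] -22.8
```

View pics/s27.png

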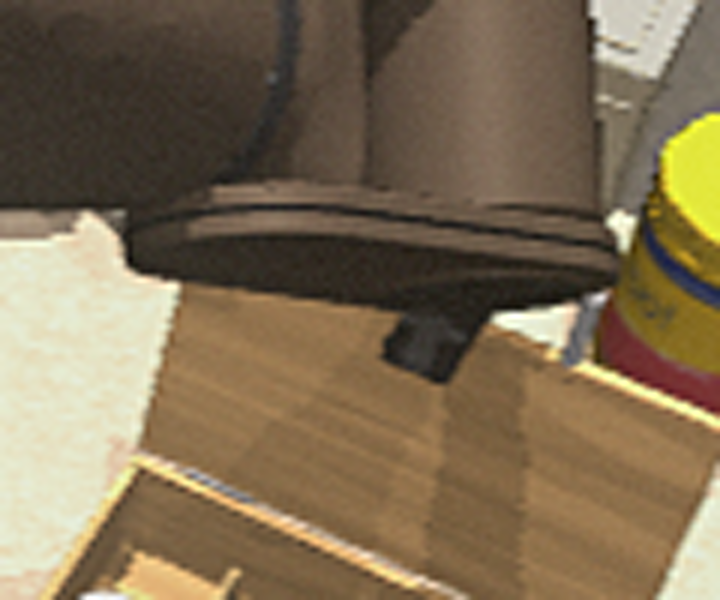

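Width 5 mm again and the angle works out at 97°, so the bar is gripped. Now I swing the lid down.

>>> {"fn": "servo_tool", "kwargs": {"series": [[0,-0.5,-0.7,0,0,0,0],[0,-1.6,-2.1,0,0,0,-2],[0,-2.7,-3.9,0,0,0,-5],[0,-3.5,-5.7,0.1,0,0,-8],[0,-4.1,-7.4,0.1,0,0,-10],[0,-4.5,-9.1,0.1,0,0,-13],[0,-4.7,-10.9,0.1,0,0,-16],[0,-4.8,-12.6,0.1,0,0,-18],[0,-4.6,-14.4,0.1,0,0,-21],[0,-4.3,-16.1,0.1,0,0,-23]]}}

```text
clock: 39.7
ee_pos: [0.4312, -0.2393, 0.1582]
ee_rot: [[0.249, 0.969, -0.009], [-0.002, -0.009, -1.0], [-0.969, 0.249, -0.001]]
wrist_force: [-9.2, 9.5, 6.1]
grip_width: 0.004
```

Run:
```python
from h import *
s=st();p=np.array(s["ee_pos"]);R=np.array(s["ee_rot"])
a0=np.degrees(np.arctan2(R[0,0],-R[2,0])); print("tilt",a0)
H=np.array([0.5606,-.238,.0665]); d=.0104
b=p-d*R[:,0]; print("bar r",np.hypot(b[0]-H[0],b[2]-H[2]),"th",np.degrees(np.arctan2(b[2]-H[2],H[0]-b[0])))
for th,a in((34,13),(29,11),(24,9),(19,7),(14,5),(10,4),(6,2),(3,1),(0,0)):
    t=np.radians(th);A=np.radians(a)
    b=H+.164*np.array([-np.cos(t),0,np.sin(t)]);b[1]=p[1]
    q=b+d*np.array([np.sin(A),0,-np.cos(A)])
    print(th,np.round(R.T@(q-p)*100,2),round(a-a0,1))
```

```text
t 39.7 p [ 0.4312 -0.2393  0.1582] F [-9.2  9.5  6.1] T [1.94 0.91 0.39] w 0.004
tilt 14.390834790919147
bar r 0.16666472448626643 th 37.65113538091315
34 [ 0.88 -0.66  0.  ] -1.4
29 [ 1.87 -1.73  0.01] -3.4
24 [ 2.95 -2.7   0.02] -5.4
19 [ 4.11 -3.58  0.02] -7.4
14 [ 5.33 -4.35  0.03] -9.4
10 [ 6.35 -4.87  0.03] -10.4
6 [ 7.4  -5.34  0.04] -12.4
3 [ 8.21 -5.64  0.04] -13.4
0 [ 9.03 -5.89  0.04] -14.4
```

>>> {"fn": "servo_tool", "kwargs": {"series": [[0,0.9,-0.7,-0.2,0,0,-1.4],[0,1.9,-1.7,-0.2,0,0,-3.4],[0,3.0,-2.7,-0.2,0,0,-5.4],[0,4.1,-3.6,-0.2,0,0,-7.4],[0,5.3,-4.3,-0.2,0,0,-9.4],[0,6.3,-4.9,-0.2,0,0,-10.4],[0,7.4,-5.3,-0.2,0,0,-12.4],[0,8.2,-5.6,-0.2,0,0,-13.4],[0,9.1,-5.9,-0.2,0,0,-14.4],[0,9.1,-5.9,-0.2,0,0,-14.4]]}}

```text
clock: 40.95
ee_pos: [0.3967, -0.2385, 0.0591]
ee_rot: [[-0.004, 1.0, -0.007], [-0.0, -0.007, -1.0], [-1.0, -0.004, 0.0]]
wrist_force: [-11.4, -6.2, 21.3]
grip_width: 0.0042
```

Run:
```python
from h import *
st(); snap("scene","s28",(220,150,460,330),3.3)
```

```text
t 40.95 p [ 0.3967 -0.2385  0.0591] F [-11.4  -6.2  21.3] T [-0.27  2.02 -0.22] w 0.0042
```

View pics/s28.png

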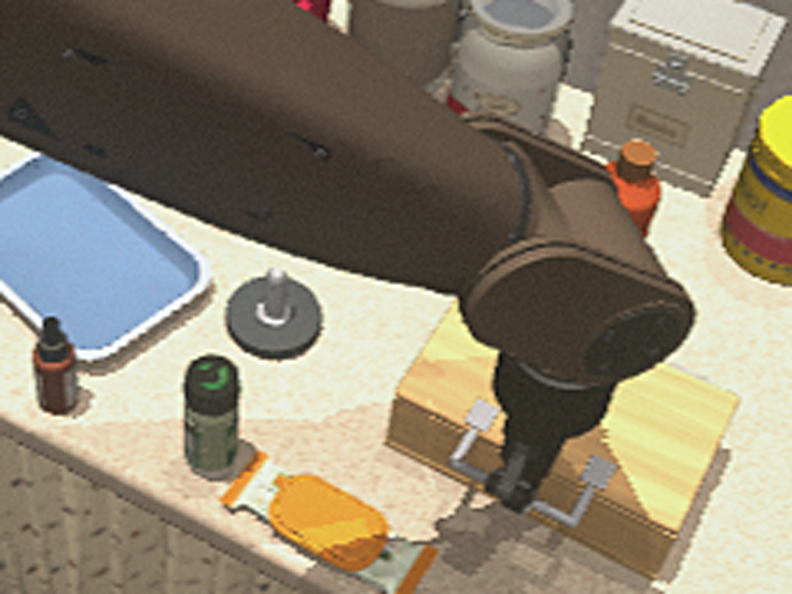

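Lid is down. Now I open slightly and back straight up.

>>> {"fn": "servo_tool", "kwargs": {"series": [[1,0,0,0,0,0,0],[2,0,0,0,0,0,0],[2,0,0,0,0,0,0],[2,-2,0,0,0,0,0],[2,-5,0,0,0,0,0],[2,-10,0,0,0,0,0],[2,-15,0,0,0,0,0],[2,-20,0,0,0,0,0],[2,-20,0,0,0,0,0],[2,-20,0,0,0,0,0]]}}

```text
clock: 42.25
ee_pos: [0.3972, -0.2378, 0.2581]
ee_rot: [[-0.005, 1.0, -0.007], [0.001, -0.007, -1.0], [-1.0, -0.005, -0.001]]
wrist_force: [0.2, -0.8, -0.7]
grip_width: 0.0199
```

>>> {"fn": "servo_tool", "kwargs": {"series": [[2,0,4,-6,0,0,0],[2,0,8,-12,0,0,0],[2,0,10,-18,0,0,0],[2,0,10,-24,0,0,0],[2,0,10,-30,0,0,0],[2,0,10,-36,0,0,0],[2,0,8,-42,0,0,0],[2,0,8,-48,0,0,0],[2,0,8,-50,0,0,0],[2,0,8,-50,0,0,0]]}}

```text
clock: 43.5
ee_pos: [0.4791, 0.263, 0.255]
ee_rot: [[-0.01, 1.0, -0.003], [-0.001, -0.003, -1.0], [-1.0, -0.01, 0.001]]
wrist_force: [0.6, 0.2, -0.7]
grip_width: 0.0201
```

Run:
```python
from h import *
st(); snap("scene","s29"); snap("top","t29",(330,180,440,270),7)
```

```text
t 43.5 p [0.4791 0.263  0.255 ] F [ 0.6  0.2 -0.7] T [-0.03  0.03  0.02] w 0.0201
```

View pics/s29.png

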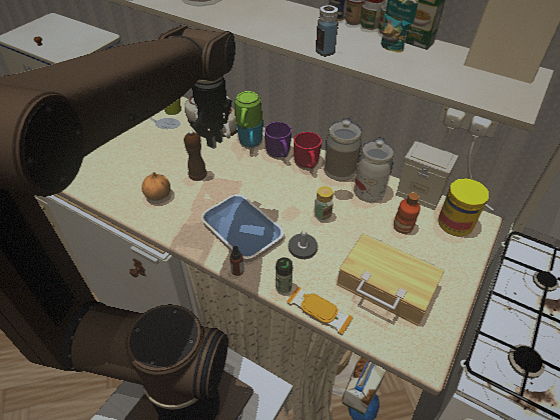

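View pics/t29.png

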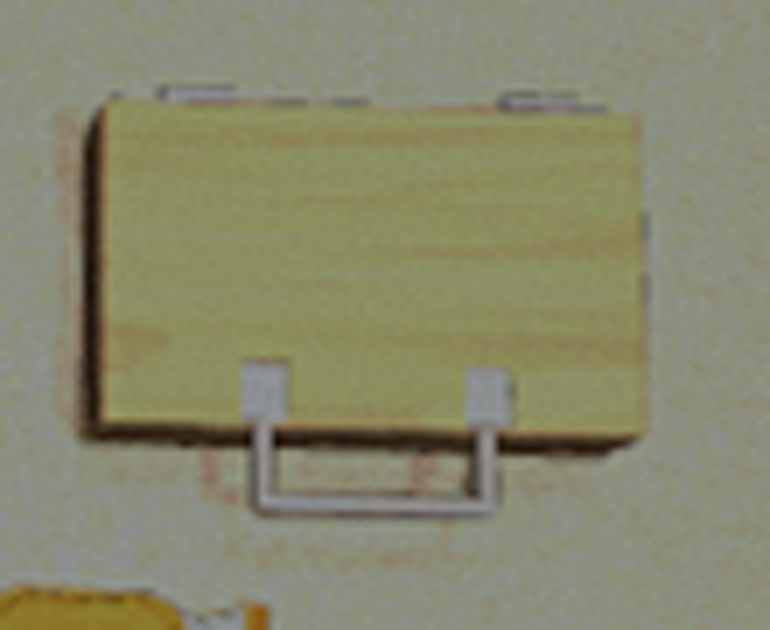

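Run:
```python
from h import *
st(); print(ctrl.hand_in())
```

```text
t 43.6 p [0.4798 0.2611 0.2558] F [ 0.9 -0.8  0.5] T [-0.01  0.01 -0.02] w 0.0202
the job is handed in; nothing more can be done
None
```

All three sleeves in the box turned out too tight for the gauge pin. They are back upright in their own compartments, the tray is empty and the lid is shut. The job is handed in, with the clock at 43.6 s of the 210 s allowed.

- **Lid:** I swung it past upright to its stop and it stayed open by itself. After I shut it, the top view matched the start picture.
- **Tests:** I tried the sleeves from left to right, and the fourth compartment was empty. Each one stopped with its underside about 59–60 mm above the worktop, where a 15 mm bore should rest on the pin's taper.
- **How sure I am that they are tight:**
  - Side pushes did not free any sleeve: 3–6 mm shifts with about 4–16 N downward, in all four directions for sleeves 2 and 3 but more lightly in x for sleeve 1.
  - Sleeve 3 also stayed up under about 20 N straight down.
  - The bores of sleeves 1 and 2 look about 14–15 mm wide in the pictures.
- **Loose ends:** The measured stop height was about 1.5 mm below the 60 mm I expected. I put that down to the sleeves slipping slightly in the grip. The pushes pressed sideways on the pin with up to about 13 N; the gauge was still upright and in place in the last picture.
- **Tray:** The last picture shows it a little off its first position. The arm had not been down near it, so I take this to be the announced knock.
- **Other things:** The other things on the worktop looked undisturbed.

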